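# Stamp the oblong dish in the spring-flap jig

## Task

Take the oblong white dish from its little stand and lay it level, centred and square along the narrow raised bed of the stamping jig, under the open flap, and let go of it. Then press the flap's free edge down against its spring, without forcing it, until the flap lies level with its stamp on the dish, keep it down for a full second, and let it spring open again with the dish still in place. Leave the other things on the table where they are.

Things in the scene. Friction and masses are not known exactly. Their poses are not given: they have to be found in the camera images.
- dish: Oblong white unglazed dish, rigid, about 0.2 kg: 150 long (its x), 58 wide (y), 16 thick (z); each short end is turned up into a lip 12 wide, 8 higher than the middle. Origin: centre of its underside, z up. Starts level, lying along the stand, overhanging it all round. Its two ends are alike. Take it by its long sides near its left end (farther from the jig).
- stand: Fixed dark wooden stand, origin on the table under its centre: foot 110 x 70 x 10 high, on it a ridge 90 long (x), 34 wide (y), flat top 50 above the table. It stands left of the jig, in the nearer or the farther of two places; its x axis points to the right and somewhat ahead (yaw -1.5 to -1.0).
- jig: Fixed stamping jig. Origin on the table under the bed's centre, z up, x from its open side (left, towards the stand) to its hinge (right): yaw -1.7 to -1.2. Wooden base 250 x 150 x 12 high (x -105 to 145); on it the bed, a light wooden ridge 120 long (x), 34 wide, top 60 above the table. Two steel hinge posts 110 high at x = 105, y = +-56.
- bed_top (a point): Centre of the bed's flat top, 60 above the table; axes as the jig's. The seated dish has the centre of its underside here and its long axis along this x, either way round; its ends overhang by 15 each. Bring it in level from the open side, under the flap, held about 45 from its centre by a gripper leaning back 30 to 45 degrees (fingers pointing in): an upright one strikes the flap.
- flap_hinge (a point): Middle of the hinge line, which runs along the jig's y at jig x = 100, 98 above the table. The flap is a plywood plate 92 wide, 8 thick, reaching from 12 to 180 from this line, its mid-plane on the line; beneath it the stamp, a rubber block 50 to 150 from the line, 50 wide, 18.5 thick. Open, its free edge is above about jig x = -50, 195 to 210 above the table.
- flap (a joint): Opening angle of the flap, rad: 0 = level over the bed, about 0.6 = its open rest, 0.72 = upper stop, -0.03 = lower stop (empty jig). With the dish seated the stamp meets it at about 0.01. A spring opens it: pressing at press_point takes under 2 N at first, rising to about 7 N when level; let go, it springs back to about 0.6.
- press_point (a point): Point on the flap's upper face, 165 from the hinge line, 15 in from the free edge, in the middle of its width; moves with the flap on an arc about the hinge. Level, it lies at jig x = -65, 102 above the table.
- saucer: Bystander: terracotta bowl, 110 across, 30 high, standing left of the jig, in the one of two places where the stand is not. Origin: centre of its underside.
- inkstick0: Bystander: dark bar 85 x 20 x 18 high, lying nearer the robot than the jig, about straight ahead of it. Origin: centre of its underside.
- inkstick1: Bystander: dark bar 85 x 20 x 18 high, lying nearer the robot than the jig, to the right. Origin: centre of its underside.
- seal: Bystander: seal block 60 x 60 with a turned white handle, 72 high, beyond the jig and a little left. Origin: centre of its underside.
- brush: Bystander: brush 190 long, lying nearest the robot. Origin: on its axis, below.
- jar: Bystander: white jar with metal cap, 70 across, 90 high, to the right of the jig. Origin: centre of its underside.
Mind the look-alikes: they are no part of the job. What is meant by the dish is not red or turquoise, and is the larger of those in its own colour.

How it is judged (in metres and radians):
On the way, in this order (a step that is already met when the one before it is completed fails the run):
1. the dish lies seated on the bed, let go, under the open flap (x of dish in the frame of bed_top between -0.012 and 0.012 m and y of dish in the frame of bed_top between -0.009 and 0.009 m and z of dish in the frame of bed_top between -0.004 and 0.004 m and angle between the x axis of dish and the x axis of bed_top, either way round below 0.12 rad and angle between dish's own z axis and vertical below 0.06 rad and value of joint flap above 0.4 rad and contact force between the fingers and dish below 0.1 N and linear speed of dish below 0.02 m/s), for 0.3 s.
2. the flap is held down level (within 0.03 rad) over the seated dish for a second (x of dish in the frame of bed_top between -0.012 and 0.012 m and y of dish in the frame of bed_top between -0.009 and 0.009 m and z of dish in the frame of bed_top between -0.004 and 0.004 m and angle between the x axis of dish and the x axis of bed_top, either way round below 0.12 rad and angle between dish's own z axis and vertical below 0.06 rad and value of joint flap below 0.03 rad), for 1 s.
At the end, for the whole second after the job is handed in: The dish lies at rest on the bed: centre within 12 mm along and 9 mm across of the bed's centre, within 0.12 rad of square and level (either end first), and the flap has sprung open again (beyond 0.45 rad) (x of dish in the frame of bed_top between -0.012 and 0.012 m and y of dish in the frame of bed_top between -0.009 and 0.009 m and z of dish in the frame of bed_top between -0.004 and 0.004 m and angle between the x axis of dish and the x axis of bed_top, either way round below 0.12 rad and angle between dish's own z axis and vertical below 0.06 rad and value of joint flap above 0.45 rad and linear speed of dish below 0.02 m/s); the robot touches nothing.
It fails at once if a bystander is moved by more than 30 mm (distance of any of saucer, inkstick0, inkstick1, seal, brush, jar from where it was at the start of the episode above 0.03 m).
It fails at once if the jig is forced: the fingers push on it with more than 80 N (contact force between the fingers and jig above 80 N).
It also fails if it takes over 59 s, if anything falls off the work surface, if the arm or the gripper's body presses on something with over 40 N, if the wrist force passes 120 N, or if a joint passes its speed limit or range.

## Robot

A 7-joint arm with a two-finger parallel gripper is mounted at the origin on the work surface. World frame = base frame: x ahead of the robot, y to its left, z up, the work surface at z = 0. Lengths are in mm, angles in rad, forces in N, time in s.
With the tool pointing down it reaches from about 400 to 750 mm from the base axis. Payload 19.5 kg.
Tool frame: the origin (TCP) lies on the centre line of the jaws, within the pads' length; the fingertips stand 17 mm ahead of it and the grasp point (between the pads) lies 2 mm behind it; z points along the fingers, y is the line along which they close (so a half turn about z gives the same grasp; the last joint's range is limited). The gripper opens to 85 mm and grips with 20 to 120 N. Pads are 22 mm wide; open, the fingers measure 114 mm over their backs; the gripper's body (76 mm by 85 mm) begins 54 mm behind the grasp point. The pads swing forward as they close: fully open they stand 13 mm farther back than shut.
Start: joints at [-0.042, 0.707, -0.028, 1.485, 0.022, 0.951, -0.075], TCP at [574.972, 0.003, 209.068] pointing down, gripper open.
Joint ranges: [-2.71, 2.71], [-0.32, 2.16], [-1.57, 1.52], [0, 2.45], [-1.46, 4.6], [0, 2.02], [-2.83, 2.83]. Speed limits (rad/s): [1.89, 1.89, 2.57, 2.57, 3.01, 3.01, 3.01].

## Interface

Orientations are given as a rotation vector (axis times angle).
In Python, from workcell import bot gives the robot as it stands.
- The arm moves only by the tool apply_moves, never from a script. Its argument "moves" is a list of rows, each an object of numbers: "dx", "dy", "dz": the shift along the tool's x, y, z in units of 30 mm (1.0 is 30 mm); "rx", "ry", "rz": the turn, a rotation vector about the tool's x, y, z in units of 6 degrees (1.0 is 6 degrees). A call has 1 to 8 rows; each row shifts and turns the commanded pose from where the row before left it, along the tool's axes as they then stand; what a row does not reach is not made up. A row lasts 1/12 s, in which the tool goes at most 41.7 mm and 7.16 degrees, less where a joint would pass 70% of its speed; a pose out of reach is approached as far as the arm can. A call is refused whole if a number of a shift passes 1 or a number of a turn 1, either way. A call with a gripper value outside its range is refused whole. "jaw" is the gripper command: -1 is fully open, 1 is shut, values between are in proportion, set as the call begins (left out, the last holds). The fingers move at their own pace and stop on an object; "squeeze" is the grip in N (left out, the last holds). Time passes only in rows, so rows that do not move let the fingers close. It gives the time, the measured TCP pose, the force, the opening and the grip force at its end, in the units of the state.
- bot.get_obs(): the state, without advancing time (a new reading comes with each control period).
- bot.camera(name): name is "scene" or "side" or "wrist"; returns a dict with "color" (480x640x3 uint8, red, green, blue), "z_map" (480x640 float32, mm along the optical axis (not along the pixel's ray), 0 where there is no reading), "camera_matrix" (3x3 intrinsics, pixels), "R" (3x3) and "t" (3): a world point X has camera coordinates R X + t. Camera axes: x right, y down, z forward; pixel columns grow to the right and rows downward; lengths in mm; the calibration is good to about 2 mm. A picture is of the moment at which its call begins.
- bot.finish_job(): hands the job in; it is judged then, once.
The state is a dict: "time_s": time; "joint_pos": joint angles; "dq": joint speeds; "joint_efforts": joint torques, N m; "ee_pos": TCP position; "tool_rot": TCP orientation; "wrist_force": force on the tool from outside, world axes, zero at the start; "ft_torque": the same for the moment, N m; "finger_gap": finger opening in mm; "gripper_force": force on a finger pad.
Only numpy, scipy, OpenCV 4.12 (cv2) and the standard library are available. Lean on these libraries where they do the work, as an engineer would, in place of code of your own. Each camera call takes 0.05 s, during which the arm holds its last target. There are 200 camera calls.

## Working session

There is one attempt and no reset: what is moved stays moved. The work goes in short steps, Python scripts to look and compute and a tool call to move; the robot and the scene stay as the last step left them, time stands still between calls to the robot, and variables do not carry over. Pictures are saved under pics/ and viewed, at most 10 in all, crops included, and the job is handed in when it is done.

Besides the shell and the picture viewer there is one more tool, called after "Emit:" by a JSON object that holds its "op" and its "data". apply_moves: Moves the arm, as the interface text tells. Its arguments: {"type":"object","properties":{"moves":{"type":"array"},"jaw":{"type":"number"},"squeeze":{"type":"number"}},"required":["moves"]}

```bash
mkdir -p pics; ls; cat > h.py <<'E'
import numpy as np, cv2
from workcell import bot
from scipy.spatial.transform import Rotation as Ro
def shot(n,f=None):
    c=bot.camera(n)
    if f: cv2.imwrite('pics/'+f,cv2.cvtColor(c['color'],cv2.COLOR_RGB2BGR))
    return c
def cloud(c):
    K=c['camera_matrix'];z=c['z_map'].astype(float);v,u=np.mgrid[:480,:640]
    P=np.stack([(u-K[0,2])/K[0,0]*z,(v-K[1,2])/K[1,1]*z,z],-1)
    return (P-c['t'])@c['R']   # world
E
python3 - <<'E'
from h import *
for n in ['scene','side']:
    c=shot(n,n+'.png'); np.savez(n+'.npz',**c); print(n,c['camera_matrix'][0,0],-c['R'].T@c['t'],c['R'][2])
print(bot.get_obs())
E
```

```text
pics
scene 494.0605521391055 [952.37438782 248.97574992 915.94298129] [-0.43443767 -0.27974597 -0.85615775]
side 511.164653916753 [ 171.48593812 -590.46264754  908.61468766] [ 0.31860941  0.5541532  -0.76902683]
{'time_s': 0.1, 'joint_pos': array([-0.04170015,  0.70697887, -0.02760383,  1.48493172,  0.02200218,
        0.95092976, -0.07546884]), 'dq': array([-0.00088151, -0.00096906, -0.00073402, -0.00174038, -0.00015489,
       -0.0001739 ,  0.00104874]), 'joint_efforts': array([-1.01652397e-04, -8.84291911e+01,  1.23564016e+00, -2.36457235e+01,
        1.69519259e-02,  4.99342714e-03, -1.35922505e-06]), 'ee_pos': array([ 5.74746306e+02, -7.51273209e-03,  2.08714728e+02]), 'tool_rot': array([-2.22096487e+00, -2.22101257e+00,  1.09205374e-03]), 'wrist_force': array([0.69055639, 0.19313268, 0.1472717 ]), 'ft_torque': array([-0.0117207 , -0.03102514, -0.00634695]), 'gripper_force': 0.0, 'finger_gap': 85.21330394037456}
```

View pics/scene.png

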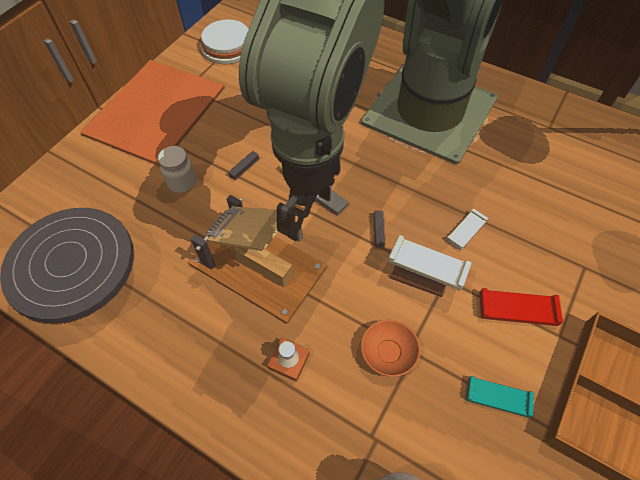

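View pics/side.png

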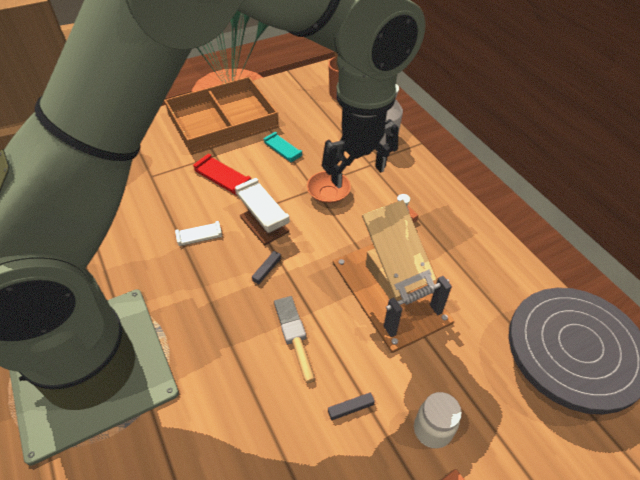

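Both views show the candidates. In the scene view:
- Large white dish on the dark stand at (430,262).
- Small white dish flat on the table at (467,229).
- Red dish at (520,307).
- Turquoise dish at (500,396).

I choose the one at (430,262): it is white, the larger of the two, and on the stand. The jig is at (260,260).

```bash
cat > m.py <<'E'
from h import *
for n in ['scene','side']:
    c=dict(np.load(n+'.npz')); P=cloud(c); hsv=cv2.cvtColor(c['color'],cv2.COLOR_RGB2HSV); z=P[...,2]
    ok=c['z_map']>0
    w=(hsv[...,1]<45)&(hsv[...,2]>140)&ok&(z>54)&(z<95)&(P[...,0]>250)&(P[...,0]<800)&(P[...,1]>-30)&(P[...,1]<400)
    k,l,s,_=cv2.connectedComponentsWithStats(w.astype(np.uint8))
    i=1+s[1:,4].argmax(); Q=P[l==i]; print(n,'white',s[i],np.percentile(Q[:,2],[5,25,50,75,95,99.5]))
    r=cv2.minAreaRect(Q[:,:2].astype(np.float32)); print(' dish rect',r); b=cv2.boxPoints(r);print(b)
    q=Q[np.abs(Q[:,2]-np.median(Q[:,2]))<2.5]; print(' mid',np.median(Q[:,2]),cv2.minAreaRect(q[:,:2].astype(np.float32)))
    # jig: base top
    reg=ok&(P[...,0]>400)&(P[...,0]<850)&(P[...,1]>-250)&(P[...,1]<200)
    for lo,hi,t in [(8,16,'base'),(56,64,'bed'),(150,230,'flap'),(104,118,'posts')]:
        m=reg&(z>lo)&(z<hi)&(hsv[...,1]>60 if t!='posts' else True); k,l,s,_=cv2.connectedComponentsWithStats(m.astype(np.uint8))
        for i in 1+np.argsort(-s[1:,4])[:3]:
            Q=P[l==i]
            if len(Q)>30: print(' ',t,s[i],Q.mean(0).round(),cv2.minAreaRect(Q[:,:2].astype(np.float32)))
E
python3 m.py
python3 -c "
import cv2
a=cv2.imread('pics/scene.png')
cv2.imwrite('pics/crop1.png',cv2.hconcat([cv2.resize(a[200:320,370:500],None,fx=3,fy=3),cv2.resize(a[190:310,180:310],None,fx=3,fy=3)]))"
```

```text
scene white [ 390  236   73   49 1695] [64.37852456 65.85807779 66.93669187 68.21214781 73.96962327 77.19847624]
 dish rect ((445.66790771484375, 180.59524536132812), (57.2840461730957, 133.76585388183594), 5.632091522216797)
[[410.60025 244.34436]
 [423.72806 111.22426]
 [480.73557 116.84613]
 [467.60776 249.96623]]
 mid 66.93669186937235 ((445.1982727050781, 185.35726928710938), (57.2840461730957, 124.1956558227539), 5.632091522216797)
  base [ 189  237  138   86 4463] [618. -90.  13.] ((601.0966796875, -119.7956771850586), (249.95599365234375, 151.0708770751953), 88.73906707763672)
  base [368 329  32  37 405] [623. 180.  12.] ((622.7078857421875, 178.166748046875), (43.03820037841797, 76.94083404541016), 89.88081359863281)
  base [391 266  37  23 330] [469. 164.  11.] ((466.1316223144531, 164.56381225585938), (28.269344329833984, 70.35697174072266), 7.5844879150390625)
  bed [234 247  59  31 754] [604. -89.  61.] ((601.4457397460938, -100.10276794433594), (121.00291442871094, 35.35905838012695), 88.79672241210938)
  flap [ 229  208   50   43 1322] [609. -91. 177.] ((601.101074218
[... 1328 characters left out ...]
639.7179565429688, 176.2975616455078), (65.56756591796875, 30.75974464416504), 29.025177001953125)
  bed [368 249  21  33 170] [589. -76.  59.] ((585.2211303710938, -84.10948181152344), (87.79362487792969, 18.68778419494629), 76.10029602050781)
  flap [ 362  200   60   60 2135] [598. -93. 175.] ((599.6885986328125, -93.65291595458984), (82.73613739013672, 93.12541961669922), 88.37014770507812)
  posts [389 270  48  43 631] [ 584. -194.  111.] ((586.850341796875, -189.51773071289062), (115.84280395507812, 51.53226089477539), 9.933146476745605)
  posts [438 275  15  16 109] [ 653. -210.  109.] ((654.847900390625, -209.21243286132812), (31.60670280456543, 17.551965713500977), 87.92288970947266)
```

View pics/crop1.png

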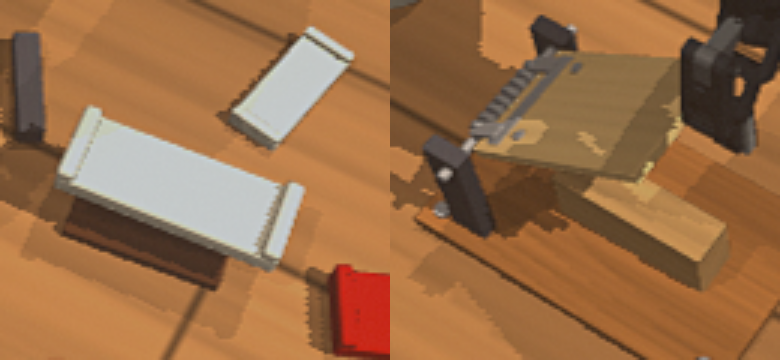

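The crop shows the big white dish with both turned-up lips on the dark stand (scene ~(430,262)). The small flat look-alike is beside it on the table at (467,229). The jig has a clear bed under its open flap.

```bash
cat >> h.py <<'E'
def tool(yaw,lean):  # tool x back (-axis), y across, z down/forward along axis yaw, lean deg
    a=np.array([np.cos(yaw),np.sin(yaw),0]); b=np.array([-a[1],a[0],0]); l=np.radians(lean); Z=np.array([0,0,1.])
    z=a*np.sin(l)-Z*np.cos(l); return np.stack([np.cross(b,z),b,z],1)
def plan(p,R,note=''):
    o=bot.get_obs(); R0=Ro.from_rotvec(o['tool_rot']).as_matrix(); q=o['ee_pos']
    print(note,'at',q.round(1),'t',round(o['time_s'],2),'shift now',(R0.T@(p-q)/30).round(2),'turn',(np.degrees(Ro.from_matrix(R0.T@R).as_rotvec())/6).round(2),'shift after turn',(R.T@(p-q)/30).round(2))
E
python3 - <<'E'
from h import *
for n in ['scene','side']:
    c=dict(np.load(n+'.npz')); P=cloud(c); hsv=cv2.cvtColor(c['color'],cv2.COLOR_RGB2HSV); z=P[...,2]
    w=(hsv[...,1]<60)&(hsv[...,2]>90)&(z>58)&(z<82)&(abs(P[...,0]-444)<90)&(abs(P[...,1]-181)<100)
    Q=P[w]; r=cv2.minAreaRect(Q[:,:2].astype(np.float32)); print(n,r)
    L=Q[Q[:,2]>72.5]
    print(' lips',[(len(g),np.median(g,0).round(1)) for g in (L[L[:,1]>181],L[L[:,1]<181])])
D=np.array([444.3,181,0]); 
R=tool(-1.47,40); a=np.array([np.cos(-1.47),np.sin(-1.47),0])
p=D-45*a+[0,0,58]+2*R[:,2]; print(p)
plan(p+[0,0,90],R,'above')
E
```

```text
scene ((445.6278991699219, 187.74407958984375), (58.73140335083008, 148.96299743652344), 6.01544713973999)
 lips [(133, array([439.3, 256.6,  74.5])), (136, array([453. , 119.5,  74.5]))]
side ((442.7781982421875, 183.68751525878906), (58.31840515136719, 152.7015838623047), 5.804779052734375)
 lips [(50, array([434.3, 252. ,  73.7])), (51, array([448.1, 116. ,  73.9]))]
[439.90120395 224.49254565  56.46791111]
above at [574.7  -0.  208.7] t 0.1 shift now [ 7.48 -4.49  2.08] turn [-0.34 -6.66 -0.92] shift after turn [ 7.38 -3.72 -3.49]
```

Emit:
{"op": "apply_moves", "data": {"moves": [{"dx": 0.9,"dy": -0.5,"dz": 0.2},{"dx": 0.9,"dy": -0.5,"dz": 0.2},{"dx": 0.9,"dy": -0.5,"dz": 0.2},{"dx": 0.9,"dy": -0.5,"dz": 0.2},{"dx": 0.9,"dy": -0.5,"dz": 0.2},{"dx": 0.9,"dy": -0.5,"dz": 0.2},{"dx": 0.9,"dy": -0.5,"dz": 0.2},{"dx": 0.9,"dy": -0.5,"dz": 0.2}], "jaw": -1, "squeeze": 70}}

```text
$.moves[0]: bad value
```

Emit:
{"op": "apply_moves", "data": {"moves": [{"rx": -0.05,"ry": -0.83,"rz": -0.12},{"rx": -0.05,"ry": -0.83,"rz": -0.12},{"rx": -0.05,"ry": -0.83,"rz": -0.12},{"rx": -0.04,"ry": -0.83,"rz": -0.11},{"rx": -0.04,"ry": -0.83,"rz": -0.11},{"rx": -0.04,"ry": -0.83,"rz": -0.11},{"rx": -0.04,"ry": -0.83,"rz": -0.11},{"rx": -0.04,"ry": -0.83,"rz": -0.11}]}}

```text
$.moves[0]: bad value
```

```bash
python3 - <<'E'
from h import *
c=shot('wrist','w1.png'); P=cloud(c); hsv=cv2.cvtColor(c['color'],cv2.COLOR_RGB2HSV); z=P[...,2]
w=(hsv[...,1]<60)&(hsv[...,2]>80)&(z>56)&(z<84)&(abs(P[...,0]-444)<100)&(abs(P[...,1]-185)<110)
Q=P[w]; print(len(Q),cv2.minAreaRect(Q[:,:2].astype(np.float32)), np.percentile(Q[:,2],[5,50,95]))
a=np.array([np.cos(-1.468),np.sin(-1.468),0]); R=tool(-1.468,40)
p=np.array([444.2,185.7,58])-45*a+2*R[:,2]; print(p)
plan(p+[0,0,60],R,'above'); plan(p,R,'grasp'); print(bot.get_obs()['joint_pos'].round(2))
E
```

```text
6471 ((448.1903076171875, 145.77377319335938), (58.066795349121094, 64.77313995361328), 6.024777412414551) [63.32638915 65.35706927 73.4022182 ]
[439.71422771 229.18366108  56.46791111]
above at [574.8  -0.  208.7] t 0.15 shift now [ 7.64 -4.5   3.08] turn [-0.35 -6.66 -0.94] shift after turn [ 8.15 -3.7  -2.83]
grasp at [574.8  -0.  208.7] t 0.15 shift now [ 7.64 -4.5   5.08] turn [-0.35 -6.66 -0.94] shift after turn [ 9.44 -3.7  -1.29]
[-0.04  0.71 -0.03  1.48  0.02  0.95 -0.08]
```

View pics/w1.png

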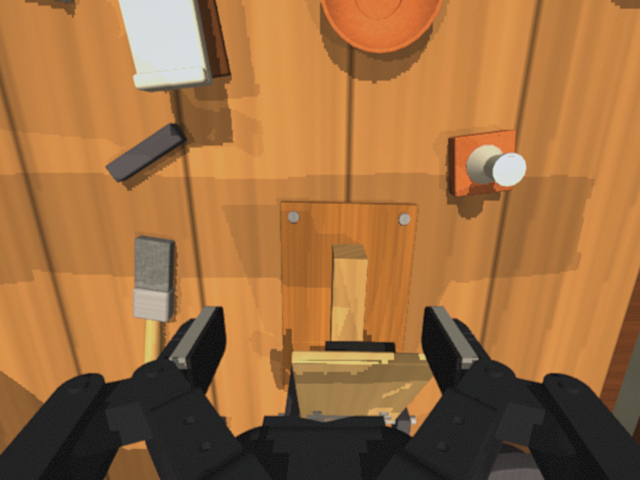

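The wrist view shows the jig's bed at (350,290), with the flap below it and the dish at top left (165,40). The moves were refused, so I'll give all six fields.

Emit:
{"op": "apply_moves", "data": {"moves": [{"dx": 0.9,"dy": -0.5,"dz": 0.2,"rx": 0,"ry": 0,"rz": 0},{"dx": 0.9,"dy": -0.5,"dz": 0.2,"rx": 0,"ry": 0,"rz": 0},{"dx": 0.9,"dy": -0.5,"dz": 0.2,"rx": 0,"ry": 0,"rz": 0},{"dx": 0.9,"dy": -0.5,"dz": 0.2,"rx": 0,"ry": 0,"rz": 0},{"dx": 0.9,"dy": -0.5,"dz": 0.2,"rx": 0,"ry": 0,"rz": 0},{"dx": 0.9,"dy": -0.5,"dz": 0.2,"rx": 0,"ry": 0,"rz": 0},{"dx": 0.9,"dy": -0.5,"dz": 0.2,"rx": 0,"ry": 0,"rz": 0},{"dx": 0.9,"dy": -0.5,"dz": 0.2,"rx": 0,"ry": 0,"rz": 0}], "jaw": -1, "squeeze": 70}}

```text
time_s: 0.82
ee_pos: [454.0, 217.1, 160.8]
tool_rot: [-2.222, -2.221, 0.0]
wrist_force: [1.8, -0.1, -0.7]
finger_gap: 85.4
gripper_force: 0.0
```

Emit:
{"op": "apply_moves", "data": {"moves": [{"dx": 0,"dy": 0,"dz": 0,"rx": -0.05,"ry": -0.83,"rz": -0.12},{"dx": 0,"dy": 0,"dz": 0,"rx": -0.05,"ry": -0.83,"rz": -0.12},{"dx": 0,"dy": 0,"dz": 0,"rx": -0.05,"ry": -0.83,"rz": -0.12},{"dx": 0,"dy": 0,"dz": 0,"rx": -0.04,"ry": -0.83,"rz": -0.12},{"dx": 0,"dy": 0,"dz": 0,"rx": -0.04,"ry": -0.83,"rz": -0.12},{"dx": 0,"dy": 0,"dz": 0,"rx": -0.04,"ry": -0.83,"rz": -0.12},{"dx": 0,"dy": 0,"dz": 0,"rx": -0.04,"ry": -0.83,"rz": -0.11},{"dx": 0,"dy": 0,"dz": 0,"rx": -0.04,"ry": -0.83,"rz": -0.11}]}}

```text
time_s: 1.48
ee_pos: [455.0, 216.5, 161.3]
tool_rot: [1.708, 1.894, -0.621]
wrist_force: [-0.4, -0.4, 0.1]
finger_gap: 85.3
gripper_force: 0.0
```

```bash
python3 - <<'E'
from h import *
c=shot('wrist','w2.png'); P=cloud(c); hsv=cv2.cvtColor(c['color'],cv2.COLOR_RGB2HSV); z=P[...,2]
w=(hsv[...,1]<60)&(hsv[...,2]>80)&(z>56)&(z<84)&(abs(P[...,0]-444)<100)&(abs(P[...,1]-185)<110)
Q=P[w]; print(len(Q),cv2.minAreaRect(Q[:,:2].astype(np.float32)), np.percentile(Q[:,2],[5,50,95]))
a=np.array([np.cos(-1.468),np.sin(-1.468),0]); R=tool(-1.468,40)
p=np.array([444.2,186.5,58])-45*a+2*R[:,2]; print(p)
plan(p+[0,0,60],R,'above'); plan(p,R,'grasp'); print(bot.get_obs()['joint_pos'].round(2))
E
```

```text
12093 ((442.3980407714844, 190.5758514404297), (57.06667709350586, 149.13824462890625), 5.808189868927002) [62.03904877 65.88831408 73.73784318]
[439.71422771 229.98366108  56.46791111]
above at [453.5 218.4 159.1] t 1.53 shift now [ 1.25 -0.41  0.8 ] turn [0.02 0.08 0.06] shift after turn [ 1.24 -0.42  0.81]
grasp at [453.5 218.4 159.1] t 1.53 shift now [ 2.55 -0.41  2.32] turn [0.02 0.08 0.06] shift after turn [ 2.53 -0.42  2.34]
[-1.    0.96  0.35  1.49  0.29  1.18 -0.8 ]
```

View pics/w2.png

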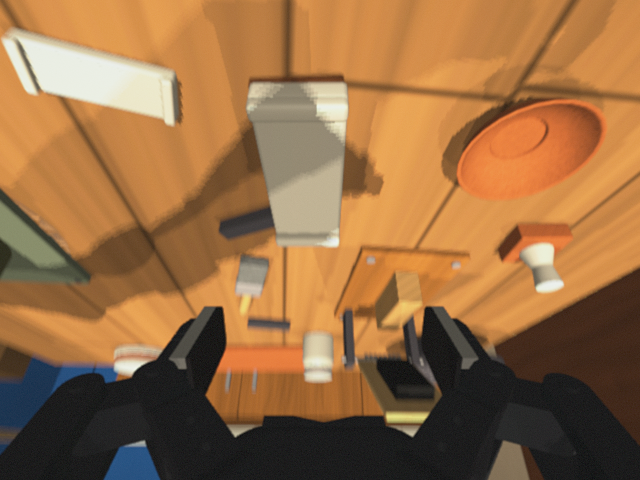

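The wrist view shows the dish centred lengthwise between the fingers (295,165), its lips at the top and bottom. The path down is clear.

Emit:
{"op": "apply_moves", "data": {"moves": [{"dx": 0,"dy": -0.43,"dz": 0,"rx": 0,"ry": 0.08,"rz": 0.06},{"dx": 0.43,"dy": 0,"dz": 0.39,"rx": 0,"ry": 0,"rz": 0},{"dx": 0.43,"dy": 0,"dz": 0.39,"rx": 0,"ry": 0,"rz": 0},{"dx": 0.43,"dy": 0,"dz": 0.39,"rx": 0,"ry": 0,"rz": 0},{"dx": 0.43,"dy": 0,"dz": 0.39,"rx": 0,"ry": 0,"rz": 0},{"dx": 0.43,"dy": 0,"dz": 0.39,"rx": 0,"ry": 0,"rz": 0},{"dx": 0.43,"dy": 0,"dz": 0.39,"rx": 0,"ry": 0,"rz": 0},{"dx": 0,"dy": 0,"dz": 0,"rx": 0,"ry": 0,"rz": 0}]}}

```text
time_s: 2.2
ee_pos: [440.2, 229.7, 55.1]
tool_rot: [1.722, 1.897, -0.615]
wrist_force: [-1.2, -0.7, 0.3]
finger_gap: 85.4
gripper_force: 0.0
```

```bash
python3 - <<'E'
from h import *
R=tool(-1.468,40); a=np.array([np.cos(-1.468),np.sin(-1.468),0])
p=np.array([443.6,187.3,58])-45*a+2*R[:,2]
c=shot('wrist'); plan(p,R)
P=cloud(c); hsv=cv2.cvtColor(c['color'],cv2.COLOR_RGB2HSV); z=P[...,2]
w=(hsv[...,1]<60)&(hsv[...,2]>80)&(z>56)&(z<84)&(abs(P[...,0]-444)<100)&(abs(P[...,1]-185)<110)
Q=P[w]; print(len(Q),cv2.minAreaRect(Q[:,:2].astype(np.float32)), np.percentile(Q[:,2],[5,50,95]))
E
```

```text
at [440.8 229.5  56.9] t 2.25 shift now [ 0.05 -0.05 -0.02] turn [-0.   -0.09 -0.06] shift after turn [ 0.05 -0.05 -0.02]
11455 ((442.3431091308594, 192.7947540283203), (98.11913299560547, 153.3520965576172), 4.94170618057251) [58.35857586 65.86345226 73.72456203]
```

Emit:
{"op": "apply_moves", "data": {"moves": [{"dx": 0.05,"dy": -0.05,"dz": 0,"rx": 0,"ry": 0,"rz": 0},{"dx": 0,"dy": 0,"dz": 0,"rx": 0,"ry": 0,"rz": 0},{"dx": 0,"dy": 0,"dz": 0,"rx": 0,"ry": 0,"rz": 0},{"dx": 0,"dy": 0,"dz": 0,"rx": 0,"ry": 0,"rz": 0},{"dx": 0,"dy": 0,"dz": 0,"rx": 0,"ry": 0,"rz": 0},{"dx": 0,"dy": 0,"dz": 0,"rx": 0,"ry": 0,"rz": 0},{"dx": 0,"dy": 0,"dz": 0,"rx": 0,"ry": 0,"rz": 0},{"dx": 0,"dy": 0,"dz": 0,"rx": 0,"ry": 0,"rz": 0}], "jaw": 1, "squeeze": 70}}

```text
time_s: 2.92
ee_pos: [439.8, 231.0, 57.3]
tool_rot: [1.723, 1.896, -0.61]
wrist_force: [-0.1, 0.6, 3.8]
finger_gap: -0.0
gripper_force: 5.5
```

```bash
python3 - <<'E'
from h import *
o=bot.get_obs(); print(o['ee_pos'],o['finger_gap'],o['gripper_force'],o['joint_pos'].round(2))
R0=Ro.from_rotvec(o['tool_rot']).as_matrix(); print((R0.T@[0,0,1]).round(3))
E
```

```text
[439.81696819 231.03748701  57.3045262 ] -0.03346196942231907 5.478929942473769 [-1.02  1.1   0.33  1.54  0.26  1.   -0.89]
[-0.634  0.006 -0.773]
```

```bash
python3 - <<'E'
from h import *
a=shot('wrist')['color'];b=shot('side'); np.savez('side2.npz',**b)
b=b['color']; b=cv2.resize(b[110:290,160:360],(400,360)); a=cv2.resize(a,(400,300)); b=b[:300]
cv2.imwrite('pics/c3.png',cv2.cvtColor(np.hstack([a,b]),cv2.COLOR_RGB2BGR))
E
```

```text
(no output)
```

View pics/c3.png

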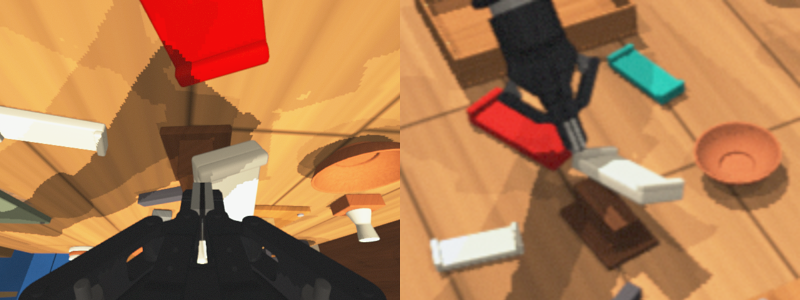

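The fingers have shut to 0. The wrist view shows the dish lip at (230,160) beyond the closed fingers, so the dish slipped out and moved. I'll measure how it lies now.

```bash
cat > dish.py <<'E'
from h import *
import sys
def dish(c,xy=(444,181),r=140,zr=(35,130)):
    P=cloud(c); hsv=cv2.cvtColor(c['color'],cv2.COLOR_RGB2HSV); z=P[...,2]
    w=(hsv[...,1]<60)&(hsv[...,2]>90)&(z>zr[0])&(z<zr[1])&(np.hypot(P[...,0]-xy[0],P[...,1]-xy[1])<r)
    k,l,s,_=cv2.connectedComponentsWithStats(w.astype(np.uint8)); i=1+s[1:,4].argmax()
    Q=P[l==i]; print(s[i],'z',np.percentile(Q[:,2],[1,25,50,75,99]).round(1)); print(' rect',cv2.minAreaRect(Q[:,:2].astype(np.float32)))
    A=np.c_[Q[:,:2]-np.mean(Q[:,:2],0),np.ones(len(Q))]
    k=np.ones(len(Q),bool)
    for _ in range(6):
        f=np.linalg.lstsq(A[k],Q[k,2],rcond=None)[0]; k=abs(Q[:,2]-A@f)<2.5
    print(' slope',f[:2].round(3),'z0',f[2].round(1),'inl',k.mean().round(2),'planerect',cv2.minAreaRect(Q[k][:,:2].astype(np.float32)))
    return Q
if __name__=='__main__':
    for n in sys.argv[1:]:
        print(n); dish(shot(n))
E
python3 dish.py scene side wrist
```

```text
scene
[ 384  245   80   57 2202] z [ 44.7  63.3  76.4  89.9 115.2]
 rect ((463.1198425292969, 186.23721313476562), (85.8477783203125, 149.9863739013672), 15.00402545928955)
 slope [-0.401 -0.499] z0 76.0 inl 0.66 planerect ((478.7625427246094, 186.3772735595703), (51.72776412963867, 136.48873901367188), 14.891868591308594)
side
[242 169  63  39 783] z [ 45.2  68.5  86.6  99.2 116.3]
 rect ((474.4297180175781, 190.23870849609375), (56.04937744140625, 157.3766632080078), 19.337512969970703)
 slope [-0.367 -0.442] z0 82.4 inl 0.27 planerect ((476.08544921875, 187.38937377929688), (50.11491775512695, 142.1556396484375), 16.37080192565918)
wrist
[  300   219   132   139 11699] z [36.3 49.5 58.2 66.5 96.5]
 rect ((468.2810363769531, 220.69732666015625), (57.084938049316406, 140.91766357421875), 21.331817626953125)
 slope [-0.549 -0.469] z0 59.4 inl 0.38 planerect ((467.0257263183594, 230.46014404296875), (50.92863082885742, 80.14131927490234), 19.83759307861328)
```

```bash
python3 - <<'E'
from h import *
a=shot('wrist')['color'][150:390,190:510];b=shot('scene')['color'][215:335,370:530]
d=shot('side')['color'][140:260,210:370]
a=cv2.resize(a,(400,300),interpolation=3);b=cv2.resize(b,(400,300),interpolation=2);d=cv2.resize(d,(400,300),interpolation=2)
cv2.imwrite('pics/c4.png',cv2.cvtColor(np.vstack([np.hstack([a,b]),np.hstack([d,d*0])]),cv2.COLOR_RGB2BGR))
E
```

```text
(no output)
```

View pics/c4.png

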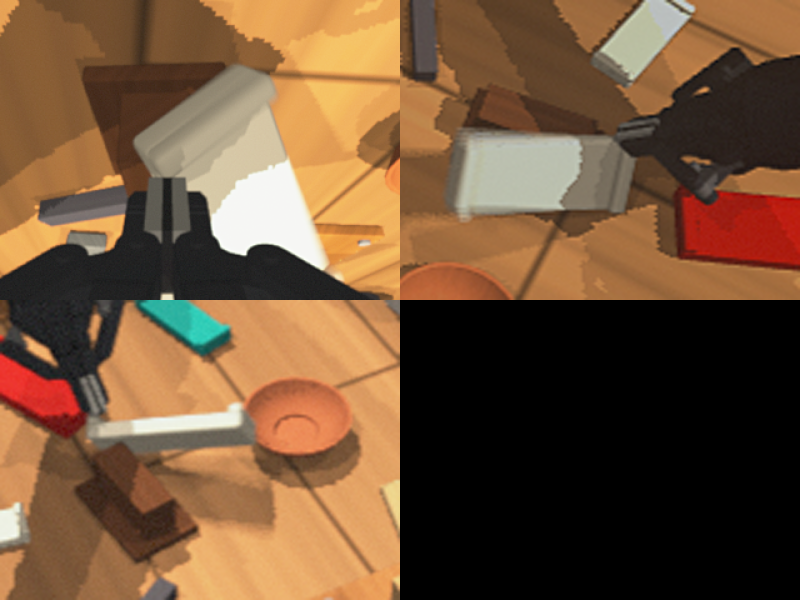

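The dish looks to be still moving: it has slid off the +x side of the stand, up against the fingertips. I'll wait half a second, then locate it.

Emit:
{"op": "apply_moves", "data": {"moves": [{"dx": 0,"dy": 0,"dz": 0,"rx": 0,"ry": 0,"rz": 0},{"dx": 0,"dy": 0,"dz": 0,"rx": 0,"ry": 0,"rz": 0},{"dx": 0,"dy": 0,"dz": 0,"rx": 0,"ry": 0,"rz": 0},{"dx": 0,"dy": 0,"dz": 0,"rx": 0,"ry": 0,"rz": 0},{"dx": 0,"dy": 0,"dz": 0,"rx": 0,"ry": 0,"rz": 0},{"dx": 0,"dy": 0,"dz": 0,"rx": 0,"ry": 0,"rz": 0}]}}

```text
time_s: 3.82
ee_pos: [439.6, 230.9, 56.7]
tool_rot: [1.722, 1.896, -0.611]
wrist_force: [-0.4, -0.4, -0.4]
finger_gap: 0.3
gripper_force: 0.0
```

```bash
sed -i 's/zr=(35,130)/zr=(5,130)/; s/r=140/r=170/; s/xy=(444,181)/xy=(480,185)/' dish.py; python3 dish.py scene side wrist; python3 - <<'E'
from h import *
a=shot('wrist')['color'];b=shot('scene')['color'][215:335,370:530]
d=shot('side')['color'][140:260,210:370]
a=cv2.resize(a,(400,300),interpolation=3);b=cv2.resize(b,(400,300),interpolation=2);d=cv2.resize(d,(400,300),interpolation=2)
cv2.imwrite('pics/c5.png',cv2.cvtColor(np.vstack([np.hstack([a,b]),np.hstack([d,d*0])]),cv2.COLOR_RGB2BGR))
o=bot.get_obs();print(o['time_s'],o['finger_gap'],o['gripper_force'],o['wrist_force'])
E
```

```text
scene
[ 396  271   70   52 1750] z [15.9 36.9 51.6 63.7 79.7]
 rect ((493.6929931640625, 212.1332244873047), (63.48286819458008, 152.25889587402344), 56.28678512573242)
 slope [-0.743 -1.353] z0 50.8 inl 0.34 planerect ((502.3345031738281, 220.33201599121094), (33.664695739746094, 142.7714080810547), 55.530364990234375)
side
[242 170  68  32 855] z [ 14.9  44.8  58.5  68.1 106.5]
 rect ((489.99920654296875, 209.56210327148438), (30.94997787475586, 153.82342529296875), 57.186946868896484)
 slope [-0.504 -0.667] z0 56.8 inl 0.12 planerect ((489.49456787109375, 205.62960815429688), (24.785131454467773, 149.87838745117188), 58.667076110839844)
wrist
[  291   163   219   200 20637] z [11.8 31.5 44.4 56.5 75.8]
 rect ((495.75042724609375, 224.98529052734375), (43.58230209350586, 153.3620147705078), 57.3614501953125)
 slope [-0.988 -1.736] z0 41.8 inl 0.69 planerect ((492.59686279296875, 227.45187377929688), (26.678485870361328, 144.62686157226562), 56.21757507324219)
4.1167 0.07650135739994932 0.0 [ 0.14529567  0.52666916 -0.05255327]
```

View pics/c5.png

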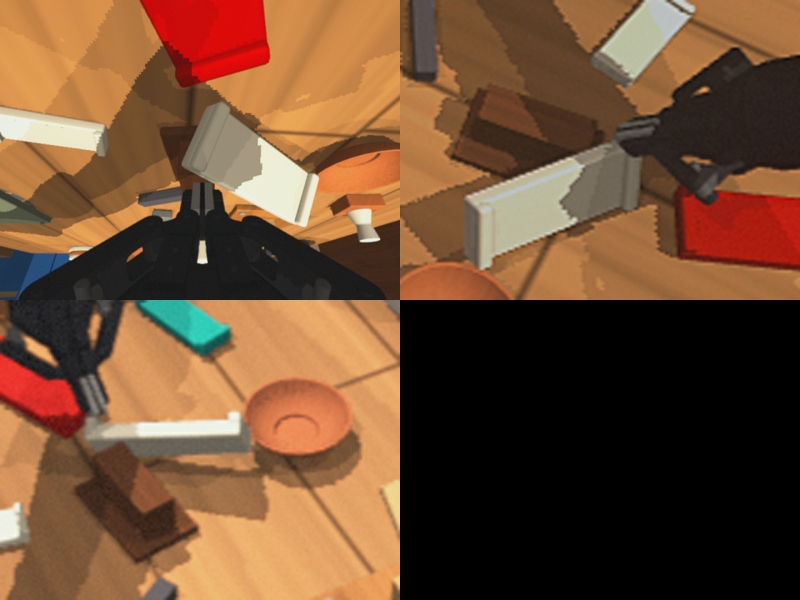

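The dish has slid off the stand and now lies on its long edge, leaning about 60° against the stand's corner with its top face outwards (wrist tile (250,165)). The saucer is untouched. I'll back the fingers out gently towards the robot, then look again.

```bash
python3 - <<'E'
from h import *
o=bot.get_obs(); R0=Ro.from_rotvec(o['tool_rot']).as_matrix()
for d in ([-30,0,10],[0,0,30],[0,30,0],[30,0,0]): print(d,(R0.T@d/30).round(2))
for n in ['side','scene']:
    c=dict(np.load(n+'.npz')); P=cloud(c); z=P[...,2]
    m=(c['z_map']>0)&(z>6)&(z<75)&(P[...,0]>300)&(P[...,0]<800)&(P[...,1]>-300)&(P[...,1]<500)
    k,l,s,_=cv2.connectedComponentsWithStats(m.astype(np.uint8))
    for i in range(1,k):
        if s[i,4]>60: 
            Q=P[l==i]; r=cv2.minAreaRect(Q[:,:2].astype(np.float32)); print(n,s[i,:2],np.round(r[0]),np.round(r[1]),round(r[2]),Q[:,2].max().round(),c['color'][l==i].mean(0).round())
E
```

```text
[-30, 0, 10] [-0.14 -0.99 -0.32]
[0, 0, 30] [-0.63  0.01 -0.77]
[0, 30, 0] [ 0.77  0.1  -0.63]
[30, 0, 0] [-0.07  1.    0.07]
side [188 112] [500. 495.] [ 10. 260.] 90 53.0 [106.  70.  43.]
side [264 132] [596. 404.] [ 46. 119.] 16 21.0 [ 53. 183. 163.]
side [194 153] [431. 282.] [ 92. 352.] 11 75.0 [195. 133. 124.]
side [307 171] [622. 195.] [103. 108.] 38 34.0 [201. 115.  73.]
side [398 194] [746.  37.] [43. 47.] 8 74.0 [205. 165. 141.]
side [199 221] [320. 211.] [43. 47.] 79 18.0 [228. 228. 224.]
side [333 244] [ 599. -123.] [253. 151.] 89 75.0 [154. 104.  64.]
side [252 251] [391.  54.] [85. 22.] 30 23.0 [94. 86. 85.]
side [274 296] [ 370. -133.] [192.  42.] 79 24.0 [189. 171. 140.]
side [328 392] [ 396. -297.] [12. 83.] 86 21.0 [119. 106. 102.]
scene [233 152] [ 399. -292.] [16. 85.] 89 23.0 [77. 67. 64.]
scene [316 191] [382. -67.] [65. 42.] 80 24.0 [104.  96.  86.]
scene [374 211] [393.  58.] [87. 20.] 30 25.0 [87. 75. 71.]
scene [447 226] [322. 215.] [40. 48.] 79 20.0 [183. 184. 178.]
scene [388 235] [446. 188.] [ 64. 150.] 6 75.0 [158. 153. 145.]
scene [189 237] [ 601. -120.] [250. 151.] 89 75.0 [144.  94.  51.]
scene [480 288] [415. 378.] [ 61. 150.] 25 28.0 [183.  37.  22.]
scene [362 320] [625. 199.] [108. 107.] 52 35.0 [173.  94.  53.]
scene [268 338] [738.  47.] [61. 61.] 7 75.0 [169. 120.  92.]
scene [467 376] [599. 407.] [ 46. 113.] 16 22.0 [ 38. 146. 129.]
```

Emit:
{"op": "apply_moves", "data": {"moves": [{"dx": -0.07,"dy": -0.5,"dz": -0.16,"rx": 0,"ry": 0,"rz": 0},{"dx": -0.07,"dy": -0.5,"dz": -0.16,"rx": 0,"ry": 0,"rz": 0},{"dx": -0.3,"dy": -0.3,"dz": -0.4,"rx": 0,"ry": 0,"rz": 0},{"dx": -0.6,"dy": 0,"dz": -0.8,"rx": 0,"ry": 0,"rz": 0},{"dx": -0.6,"dy": 0,"dz": -0.8,"rx": 0,"ry": 0,"rz": 0},{"dx": -0.6,"dy": 0,"dz": -0.8,"rx": 0,"ry": 0,"rz": 0},{"dx": -0.6,"dy": 0,"dz": -0.8,"rx": 0,"ry": 0,"rz": 0},{"dx": 0,"dy": 0,"dz": 0,"rx": 0,"ry": 0,"rz": 0}]}}

```text
time_s: 4.78
ee_pos: [400.2, 236.6, 205.7]
tool_rot: [1.725, 1.895, -0.603]
wrist_force: [0.7, 0.1, -0.4]
finger_gap: -0.0
gripper_force: 0.0
```

```bash
python3 dish.py scene side wrist; python3 - <<'E'
from h import *
b=shot('scene')['color'][215:335,370:530]
d=shot('side')['color'][140:260,210:370]
b=cv2.resize(b,(400,300),interpolation=2);d=cv2.resize(d,(400,300),interpolation=2)
cv2.imwrite('pics/c6.png',cv2.cvtColor(np.hstack([b,d]),cv2.COLOR_RGB2BGR))
E
```

```text
scene
[ 396  270   71   53 1813] z [15.9 36.9 52.4 63.8 79.8]
 rect ((497.99951171875, 219.76564025878906), (46.188724517822266, 155.36614990234375), 55.84919357299805)
 slope [-0.729 -1.321] z0 50.6 inl 0.3 planerect ((499.28070068359375, 221.96929931640625), (32.64998245239258, 149.82200622558594), 56.14022445678711)
side
[244 185  66  17 780] z [15.1 43.3 57.  65.6 77.9]
 rect ((482.3421325683594, 223.0805206298828), (62.217262268066406, 177.039794921875), 42.864044189453125)
 slope [-0.68  -1.197] z0 53.9 inl 0.11 planerect ((485.93121337890625, 200.5635528564453), (21.513805389404297, 152.853515625), 62.34612274169922)
wrist
[  353    31   148   169 10597] z [13.4 34.1 48.9 60.1 77.3]
 rect ((494.29302978515625, 223.05755615234375), (44.75291061401367, 151.71652221679688), 56.01788330078125)
 slope [-0.889 -1.59 ] z0 47.1 inl 0.58 planerect ((492.7347106933594, 226.43161010742188), (28.50665855407715, 144.50271606445312), 56.45351791381836)
```

View pics/c6.png

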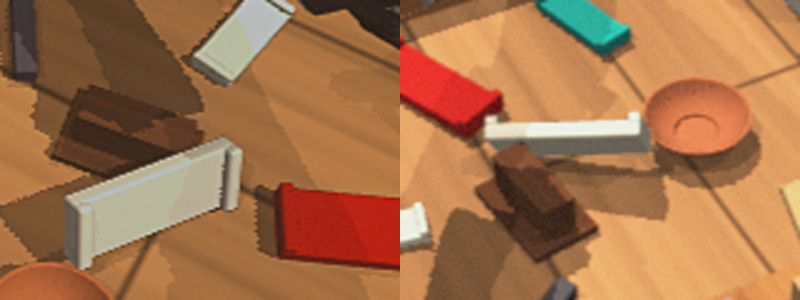

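The side tile shows the dish stable on its long edge, leaning on the stand's left corner, with the top edge running (490,120)-(640,125). I'll fit its plane and plan a pinch of its top edge.

```bash
cat > pl.py <<'E'
from dish import *
def fit(c,**k):
    Q=dish(c,**k); rng=np.random.default_rng(0); best=0
    for _ in range(400):
        a,b,d=Q[rng.choice(len(Q),3,False)]; n=np.cross(b-a,d-a); L=np.linalg.norm(n)
        if L<200: continue
        n/=L; m=abs((Q-a)@n)<2
        if m.sum()>best: best=m.sum(); M=m
    q=Q[M]; g=q.mean(0); n=np.linalg.svd(q-g,full_matrices=False)[2][2]; n*=np.sign(n[2])
    e=np.cross(n,[0,0,1.]); e/=np.linalg.norm(e); f=np.cross(n,e)
    m=(Q-g)@n>-4
    uv=np.c_[(Q[m]-g)@e,(Q[m]-g)@f]; r=cv2.minAreaRect(uv.astype(np.float32))
    print(' N',n.round(3),'inl',M.mean().round(2),'rect',np.round(r[0],1),np.round(r[1],1),round(r[2],1),'centre',(g+r[0][0]*e+r[0][1]*f).round(1),'e',e.round(3),'f',f.round(3))
if __name__=='__main__':
    for n in ['scene','wrist']: print(n); fit(shot(n))
    print(bot.get_obs()['joint_pos'].round(2))
E
python3 pl.py
```

```text
scene
[ 396  270   71   53 1830] z [15.  37.  52.4 63.5 79.6]
 rect ((492.3834228515625, 211.82992553710938), (65.60909271240234, 153.9135284423828), 56.061279296875)
 slope [-0.746 -1.337] z0 50.5 inl 0.32 planerect ((497.6852111816406, 221.9652557373047), (32.35698318481445, 144.97311401367188), 54.61767578125)
 N [0.44  0.777 0.45 ] inl 0.64 rect [1.  1.5] [ 59.5 150.4] 81.2 centre [498.9 223.2  45.4] e [ 0.87  -0.493  0.   ] f [ 0.222  0.391 -0.893]
wrist
[  354    31   149   169 10737] z [13.4 34.  48.7 60.  77.3]
 rect ((493.0648193359375, 221.41094970703125), (49.041839599609375, 151.61087036132812), 56.05164337158203)
 slope [-0.907 -1.618] z0 47.0 inl 0.6 planerect ((493.07305908203125, 226.39114379882812), (27.749027252197266, 144.81658935546875), 56.371158599853516)
 N [0.438 0.776 0.454] inl 0.69 rect [4.5 1.3] [ 58.3 148.7] 80.7 centre [496.5 224.8  43.9] e [ 0.871 -0.492  0.   ] f [ 0.224  0.396 -0.891]
[-1.09  0.86  0.35  1.56  0.26  1.23 -0.85]
```

```bash
python3 - <<'E'
from h import *
N=np.array([.439,.776,.452]);N/=np.linalg.norm(N); w=np.array([.357,.312,-.881]); w-=w@N*N; w/=np.linalg.norm(w)
R=np.stack([np.cross(N,w),N,w],1); np.save('Rp.npy',R); G=np.array([498.5,206.6,55.9])
plan(G-90*w,R,'pre'); print(R.round(2)); print('j',bot.get_obs()['joint_pos'].round(2))
E
```

```text
pre at [399.  235.6 200.8] t 5.13 shift now [-0.23  2.04  3.04] turn [-7.57  6.77 -6.64] shift after turn [-2.59 -1.48  2.14]
[[-0.82  0.44  0.36]
 [ 0.55  0.78  0.31]
 [-0.14  0.45 -0.88]]
j [-1.09  0.86  0.35  1.56  0.26  1.23 -0.85]
```

Emit:
{"op": "apply_moves", "data": {"moves": [{"dx": 0,"dy": 0,"dz": 0,"rx": -0.63,"ry": 0.56,"rz": -0.55},{"dx": 0,"dy": 0,"dz": 0,"rx": -0.63,"ry": 0.56,"rz": -0.55},{"dx": 0,"dy": 0,"dz": 0,"rx": -0.63,"ry": 0.56,"rz": -0.55},{"dx": 0,"dy": 0,"dz": 0,"rx": -0.63,"ry": 0.56,"rz": -0.55},{"dx": 0,"dy": 0,"dz": 0,"rx": -0.63,"ry": 0.56,"rz": -0.55},{"dx": 0,"dy": 0,"dz": 0,"rx": -0.63,"ry": 0.56,"rz": -0.55},{"dx": 0,"dy": 0,"dz": 0,"rx": -0.63,"ry": 0.56,"rz": -0.55},{"dx": 0,"dy": 0,"dz": 0,"rx": -0.63,"ry": 0.56,"rz": -0.55}], "jaw": -0.06, "squeeze": 50}}

```text
time_s: 5.8
ee_pos: [398.2, 236.2, 201.5]
tool_rot: [1.148, 2.521, 0.179]
wrist_force: [0.9, 0.5, -0.8]
finger_gap: 45.3
gripper_force: 0.0
```

Emit:
{"op": "apply_moves", "data": {"moves": [{"dx": 0,"dy": 0,"dz": 0,"rx": -0.63,"ry": 0.56,"rz": -0.55},{"dx": 0,"dy": 0,"dz": 0,"rx": -0.63,"ry": 0.56,"rz": -0.55},{"dx": 0,"dy": 0,"dz": 0,"rx": -0.63,"ry": 0.56,"rz": -0.55},{"dx": 0,"dy": 0,"dz": 0,"rx": -0.63,"ry": 0.56,"rz": -0.55},{"dx": -0.85,"dy": -0.5,"dz": 0.7,"rx": 0,"ry": 0,"rz": 0},{"dx": -0.85,"dy": -0.5,"dz": 0.7,"rx": 0,"ry": 0,"rz": 0},{"dx": -0.85,"dy": -0.5,"dz": 0.7,"rx": 0,"ry": 0,"rz": 0},{"dx": 0,"dy": 0,"dz": 0,"rx": 0,"ry": 0,"rz": 0}]}}

```text
time_s: 6.47
ee_pos: [469.6, 177.7, 181.0]
tool_rot: [0.902, 2.715, 0.424]
wrist_force: [0.7, -1.1, 1.4]
finger_gap: 45.4
gripper_force: 0.0
```

```bash
python3 - <<'E'
from pl import *
R=np.load('Rp.npy'); G=np.array([498.5,206.6,55.9])
fit(shot('wrist')); plan(G-90*R[:,2],R,'pre'); plan(G,R,'grasp'); o=bot.get_obs(); print(o['finger_gap'],o['joint_pos'].round(2))
E
```

```text
[ 298  103   43  175 4375] z [25.  55.9 61.  67.7 79.7]
 rect ((491.1905822753906, 222.591064453125), (43.000083923339844, 145.5960235595703), 57.161346435546875)
 slope [-0.273 -0.649] z0 60.4 inl 0.27 planerect ((489.2940979003906, 220.71395874023438), (31.476905822753906, 144.3009796142578), 56.40119171142578)
 N [-0.337 -0.262  0.904] inl 0.73 rect [-5.7 -5.2] [147.5  23.2] 19.9 centre [485.4 214.   66.4] e [-0.613  0.79   0.   ] f [-0.714 -0.555 -0.427]
pre at [467.8 180.3 181.8] t 6.52 shift now [ 0.22 -0.61  1.41] turn [-1.19  0.31 -0.67] shift after turn [ 0.22 -0.77  1.34]
grasp at [467.8 180.3 181.8] t 6.52 shift now [ 0.33 -0.24  4.39] turn [-1.19  0.31 -0.67] shift after turn [ 0.22 -0.77  4.34]
45.243655072824765 [-0.33  0.55 -0.1   2.22  0.98  0.   -0.46]
```

Emit:
{"op": "apply_moves", "data": {"moves": [{"dx": 0.1,"dy": -0.15,"dz": 0.7,"rx": -0.2,"ry": 0,"rz": -0.2},{"dx": 0.1,"dy": -0.15,"dz": 0.7,"rx": -0.2,"ry": 0,"rz": -0.2},{"dx": 0.1,"dy": -0.15,"dz": 0.7,"rx": 0,"ry": 0,"rz": -0.1},{"dx": 0,"dy": 0,"dz": 0.5,"rx": 0,"ry": 0,"rz": 0},{"dx": 0,"dy": 0,"dz": 0,"rx": 0,"ry": 0,"rz": 0}]}}

```text
time_s: 6.93
ee_pos: [499.8, 200.5, 139.6]
tool_rot: [0.815, 2.773, 0.431]
wrist_force: [-0.5, 0.8, 0.5]
finger_gap: 45.4
gripper_force: 0.0
```

```bash
python3 - <<'E'
from pl import *
R=np.load('Rp.npy'); G=np.array([498.5,206.6,55.9])
plan(G,R,'grasp'); o=bot.get_obs(); print(o['finger_gap'],o['joint_pos'].round(2)); print(Ro.from_rotvec(o['tool_rot']).as_matrix().round(2))
E
```

```text
grasp at [499.8 200.5 139.6] t 6.93 shift now [ 0.5  -0.8   2.64] turn [-1.23 -0.11 -0.12] shift after turn [ 0.54 -1.12  2.51]
45.44650609432002 [-0.3   0.67 -0.14  2.12  1.07  0.   -0.46]
[[-0.82  0.49  0.29]
 [ 0.56  0.8   0.22]
 [-0.12  0.34 -0.93]]
```

Emit:
{"op": "apply_moves", "data": {"moves": [{"dx": 0.25,"dy": -0.4,"dz": 0,"rx": 0,"ry": 0,"rz": 0},{"dx": 0.25,"dy": -0.4,"dz": 0,"rx": 0,"ry": 0,"rz": 0},{"dx": 0,"dy": 0,"dz": 0.5,"rx": 0,"ry": 0,"rz": 0},{"dx": 0,"dy": 0,"dz": 0.5,"rx": 0,"ry": 0,"rz": 0},{"dx": 0,"dy": 0,"dz": 0.5,"rx": 0,"ry": 0,"rz": 0},{"dx": 0,"dy": 0,"dz": 0,"rx": 0,"ry": 0,"rz": 0}]}}

```text
time_s: 7.43
ee_pos: [503.4, 201.0, 109.9]
tool_rot: [0.823, 2.807, 0.403]
wrist_force: [1.0, 0.0, 1.0]
finger_gap: 45.3
gripper_force: 0.0
```

```bash
python3 - <<'E'
from pl import *
R=np.load('Rp.npy'); G=np.array([498.5,206.6,55.9])
fit(shot('scene'));plan(G,R,'grasp'); o=bot.get_obs(); print(o['joint_pos'].round(2)); print(Ro.from_rotvec(o['tool_rot']).as_matrix().round(2))
E
```

```text
[ 396  270   71   53 1842] z [15.  37.1 52.7 63.6 80.1]
 rect ((498.2174072265625, 219.99771118164062), (45.83019256591797, 154.00428771972656), 56.201969146728516)
 slope [-0.772 -1.393] z0 50.4 inl 0.35 planerect ((498.95770263671875, 221.40286254882812), (30.63054656982422, 151.9511260986328), 55.804725646972656)
 N [0.443 0.773 0.454] inl 0.61 rect [0.7 1.7] [ 59.9 150.6] 80.9 centre [500.1 222.7  45. ] e [ 0.868 -0.497  0.   ] f [ 0.226  0.394 -0.891]
grasp at [503.  200.7 110.6] t 7.48 shift now [ 0.42 -0.48  1.73] turn [-1.51 -0.33 -0.14] shift after turn [ 0.49 -0.74  1.61]
[-0.3   0.73 -0.14  2.09  1.11  0.   -0.5 ]
[[-0.83  0.5   0.25]
 [ 0.55  0.81  0.2 ]
 [-0.1   0.31 -0.95]]
```

Emit:
{"op": "apply_moves", "data": {"moves": [{"dx": 0.3,"dy": -0.4,"dz": 0,"rx": 0,"ry": 0,"rz": 0},{"dx": 0.2,"dy": -0.2,"dz": 0.2,"rx": 0,"ry": 0,"rz": 0},{"dx": 0,"dy": 0,"dz": 0.4,"rx": 0,"ry": 0,"rz": 0},{"dx": 0,"dy": 0,"dz": 0.4,"rx": 0,"ry": 0,"rz": 0},{"dx": 0,"dy": 0,"dz": 0,"rx": 0,"ry": 0,"rz": 0}]}}

```text
time_s: 7.9
ee_pos: [503.0, 203.9, 88.1]
tool_rot: [0.828, 2.833, 0.382]
wrist_force: [0.8, -0.7, -0.1]
finger_gap: 45.0
gripper_force: 0.0
```

```bash
python3 - <<'E'
from pl import *
R=np.load('Rp.npy'); G=np.array([499,206.6,55.9])
plan(G,R,'grasp'); o=bot.get_obs(); print(o['joint_pos'].round(2)); print(Ro.from_rotvec(o['tool_rot']).as_matrix().round(2))
E
```

```text
grasp at [503.  203.9  88.1] t 7.9 shift now [ 0.25 -0.3   1.01] turn [-1.72 -0.5  -0.15] shift after turn [ 0.31 -0.47  0.93]
[-0.31  0.78 -0.14  2.07  1.14  0.   -0.53]
[[-0.83  0.51  0.23]
 [ 0.55  0.81  0.2 ]
 [-0.09  0.29 -0.95]]
```

Emit:
{"op": "apply_moves", "data": {"moves": [{"dx": 0.3,"dy": -0.4,"dz": 0,"rx": 0,"ry": 0,"rz": 0},{"dx": 0,"dy": -0.1,"dz": 0.35,"rx": 0,"ry": 0,"rz": 0},{"dx": 0,"dy": 0,"dz": 0.35,"rx": 0,"ry": 0,"rz": 0},{"dx": 0,"dy": 0,"dz": 0.35,"rx": 0,"ry": 0,"rz": 0},{"dx": 0,"dy": 0,"dz": 0,"rx": 0,"ry": 0,"rz": 0}]}}

```text
time_s: 8.32
ee_pos: [505.8, 205.0, 64.9]
tool_rot: [0.833, 2.856, 0.363]
wrist_force: [-0.3, -0.4, 0.6]
finger_gap: 45.5
gripper_force: 0.0
```

```bash
python3 - <<'E'
from pl import *
R=np.load('Rp.npy'); G=np.array([499,206.6,55.9])
plan(G,R,'grasp'); o=bot.get_obs(); print(o['joint_pos'].round(2)); print(Ro.from_rotvec(o['tool_rot']).as_matrix().round(2))
fit(shot('scene'))
E
```

```text
grasp at [505.8 205.   64.9] t 8.32 shift now [ 0.24 -0.15  0.25] turn [-1.91 -0.66 -0.16] shift after turn [ 0.26 -0.19  0.2 ]
[-0.31  0.83 -0.14  2.05  1.17  0.   -0.56]
[[-0.84  0.51  0.2 ]
 [ 0.54  0.82  0.19]
 [-0.07  0.27 -0.96]]
[ 396  270   71   53 1551] z [16.1 34.9 47.6 62.  99.6]
 rect ((498.2984619140625, 220.50770568847656), (45.40111541748047, 153.37393188476562), 55.864288330078125)
 slope [-0.713 -1.286] z0 47.8 inl 0.29 planerect ((499.3502197265625, 222.1435089111328), (32.690059661865234, 151.489013671875), 54.43196105957031)
 N [0.445 0.77  0.457] inl 0.62 rect [ -3.  -13.4] [ 83.5 150.3] 79.5 centre [495.2 218.9  55.9] e [ 0.866 -0.501  0.   ] f [ 0.229  0.395 -0.89 ]
```

Emit:
{"op": "apply_moves", "data": {"moves": [{"dx": 0.2,"dy": -0.2,"dz": 0.15,"rx": 0,"ry": 0,"rz": 0},{"dx": 0,"dy": 0,"dz": 0.15,"rx": 0,"ry": 0,"rz": 0},{"dx": 0,"dy": 0,"dz": 0,"rx": 0,"ry": 0,"rz": 0}]}}

```text
time_s: 8.62
ee_pos: [503.7, 205.8, 59.8]
tool_rot: [0.834, 2.864, 0.356]
wrist_force: [0.4, 0.5, 0.2]
finger_gap: 45.3
gripper_force: 0.0
```

Emit:
{"op": "apply_moves", "data": {"moves": [{"dx": 0,"dy": 0,"dz": 0,"rx": 0,"ry": 0,"rz": 0},{"dx": 0,"dy": 0,"dz": 0,"rx": 0,"ry": 0,"rz": 0},{"dx": 0,"dy": 0,"dz": 0,"rx": 0,"ry": 0,"rz": 0},{"dx": 0,"dy": 0,"dz": 0,"rx": 0,"ry": 0,"rz": 0}], "jaw": 0.7, "squeeze": 40}}

```text
time_s: 8.95
ee_pos: [503.8, 205.6, 60.4]
tool_rot: [0.834, 2.863, 0.356]
wrist_force: [0.4, -0.3, 0.4]
finger_gap: 12.7
gripper_force: 0.0
```

```bash
python3 - <<'E'
from pl import *
A=shot('wrist');B=shot('scene');D=shot('side')
np.savez('wq.npz',**A);np.savez('sq.npz',**B);np.savez('dq.npz',**D)
f=lambda c,y,x,h,w:cv2.resize(c['color'][y:y+h,x:x+w],(400,300),interpolation=2)
cv2.imwrite('pics/c7.png',cv2.cvtColor(np.vstack([np.hstack([f(A,0,0,480,640),f(A,180,220,150,200)]),np.hstack([f(B,215,370,120,160),f(D,150,220,90,120)])]),cv2.COLOR_RGB2BGR))
o=bot.get_obs(); R0=Ro.from_rotvec(o['tool_rot']).as_matrix(); print(o['ee_pos'],o['finger_gap'])
P=cloud(A); T=(P-o['ee_pos'])@R0
for (v,u) in [(300,320),(280,320),(320,320),(340,300),(330,340),(310,300),(310,345)]: print(v,u,A['color'][v,u],T[v,u].round(1),P[v,u].round(1))
fit(B)
E
```

```text
[503.74567666 205.58122408  60.29816032] 12.603043854196285
300 320 [213 199 166] [-0.8 -1.1 -9.7] [502.  202.4  69.4]
280 320 [235 239 216] [10.  -1.1 -9.3] [493.  208.4  68.3]
320 320 [166 155 130] [-11.6  -1.1 -10.9] [510.7 196.3  71.3]
340 300 [223 213 190] [  9.4  -7.8 -58.9] [480.3 193.3 114.3]
330 340 [22 20 22] [  7.1   7.  -48.9] [491.8 206.1 108.8]
310 300 [116 110  98] [ 12.2  -8.8 -42.4] [480.7 197.   98. ]
310 345 [118 114 102] [ 12.    9.3 -42.2] [490.1 211.8 102.6]
[ 396  270   71   53 1749] z [15.9 36.3 51.1 62.6 85.4]
 rect ((497.9814453125, 219.98419189453125), (45.38866424560547, 153.7578125), 56.31871795654297)
 slope [-0.832 -1.474] z0 49.7 inl 0.4 planerect ((499.89337158203125, 221.6172332763672), (29.129610061645508, 148.7125244140625), 55.52885437011719)
 N [0.437 0.774 0.458] inl 0.64 rect [ -1.4 -12. ] [ 85.6 149.7] 80.6 centre [495.1 218.1  57.1] e [ 0.871 -0.492  0.   ] f [ 0.225  0.399 -0.889]
```

View pics/c7.png

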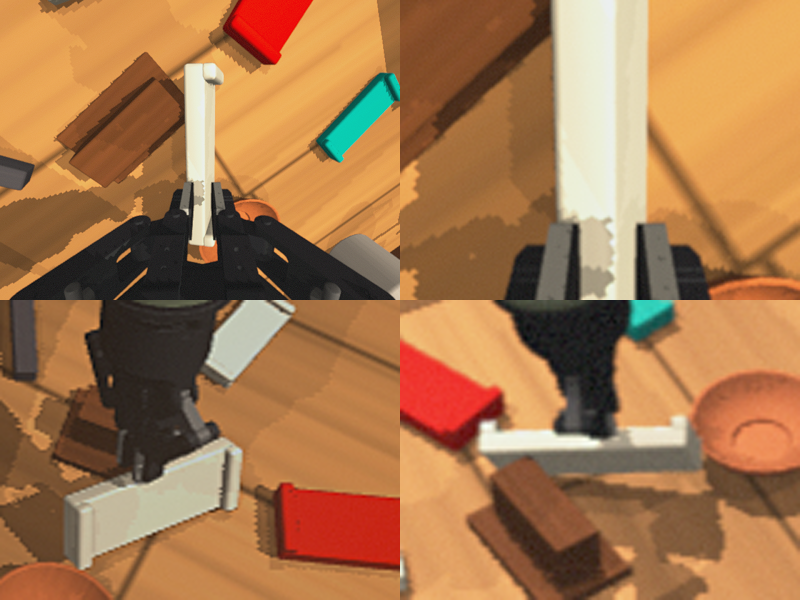

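The fingers sit just above the dish's top edge (scene tile (150,475)), not around it. The tips therefore seem farther back than the stated 17 mm ahead of the TCP, which would also explain the first miss. I'll measure the tip position from the saved depth.

```bash
python3 - <<'E'
from pl import *
o=bot.get_obs(); R0=Ro.from_rotvec(o['tool_rot']).as_matrix()
for n in ['wq','sq','dq']:
    A=dict(np.load(n+'.npz')); P=cloud(A); T=(P-o['ee_pos'])@R0
    hsv=cv2.cvtColor(A['color'],cv2.COLOR_RGB2HSV)
    m=(A['z_map']>0)&(abs(T[...,0])<22)&(abs(T[...,1])<40)&(T[...,2]>-110)&(T[...,2]<45)&(A['color'].max(-1)<125)&(hsv[...,1]<60)
    t=T[m]; print(n,m.sum(),'z hist',np.histogram(t[:,2],np.arange(-110,46,10))[0]); 
    q=t[(t[:,2]>-60)&(abs(abs(t[:,1])-15)<12)]; print('  ', np.percentile(q[:,2],[50,90,98,100]).round(1) if len(q) else '')
A=dict(np.load('wq.npz'));T=(cloud(A)-o['ee_pos'])@R0
for v in range(286,306,3): print(v,[ (u,T[v,u].round().tolist()) for u in (296,300,304,338,342,346)])
E
```

```text
wq 31293 z hist [7492 6662 4851 7345 1889 1205  924  740  178    3    4    0    0    0
    0]
   [-46.7 -31.7 -27.2  -6.5]
sq 181 z hist [ 6 29 20  9  4 23 32 31  8 10  9  0  0  0  0]
   [-40.2 -10.5  -8.6  -8.4]
dq 208 z hist [ 8 13 16 29  8  3  2 14  3  0 11 23 20 31 20]
   [14.  36.1 44.4 44.7]
286 [(296, [-27.0, -19.0, 60.0]), (300, [6.0, -11.0, -7.0]), (304, [6.0, -9.0, -8.0]), (338, [-8.0, 9.0, 22.0]), (342, [-16.0, 13.0, 38.0]), (346, [-32.0, 18.0, 70.0])]
289 [(296, [-29.0, -19.0, 59.0]), (300, [4.0, -11.0, -7.0]), (304, [4.0, -9.0, -7.0]), (338, [-11.0, 9.0, 23.0]), (342, [-18.0, 13.0, 38.0]), (346, [-35.0, 18.0, 72.0])]
292 [(296, [12.0, -12.0, -26.0]), (300, [12.0, -10.0, -26.0]), (304, [12.0, -8.0, -26.0]), (338, [12.0, 7.0, -26.0]), (342, [12.0, 9.0, -26.0]), (346, [12.0, 11.0, -26.0])]
295 [(296, [12.0, -12.0, -28.0]), (300, [12.0, -10.0, -30.0]), (304, [11.0, -8.0, -28.0]), (338, [12.0, 7.0, -29.0]), (342, [12.0, 9.0, -29.0]), (346, [12.0, 11.0, -28.0])]
298 [(296, [82.0, 1.0, -164.0]), (300, [12.0, -10.0, -31.0]), (304, [12.0, -8.0, -32.0]), (338, [10.0, 7.0, -29.0]), (342, [12.0, 9.0, -32.0]), (346, [12.0, 10.0, -31.0])]
301 [(296, [12.0, -11.0, -34.0]), (300, [11.0, -9.0, -34.0]), (304, [12.0, -8.0, -35.0]), (338, [9.0, 7.0, -29.0]), (342, [12.0, 8.0, -34.0]), (346, [12.0, 10.0, -34.0])]
304 [(296, [12.0, -11.0, -37.0]), (300, [12.0, -9.0, -36.0]), (304, [12.0, -8.0, -37.0]), (338, [8.0, 7.0, -29.0]), (342, [12.0, 8.0, -37.0]), (346, [12.0, 10.0, -37.0])]
```

Measured: the real fingertips are about 26 mm *behind* the reported TCP when nearly shut, 43 mm off the stated geometry. I'll work with this measured offset from now on. Next: centre on the slab, open to 45 mm and go about 38 mm deeper.

```bash
python3 - <<'E'
from pl import *
o=bot.get_obs(); R0=Ro.from_rotvec(o['tool_rot']).as_matrix()
A=dict(np.load('wq.npz'));T=(cloud(A)-o['ee_pos'])@R0
for v in (240,285): print(v,[ (u,T[v,u].round().tolist()) for u in range(292,350,3)])
E
```

```text
240 [(292, [9.0, -21.0, 58.0]), (295, [9.0, -19.0, 56.0]), (298, [30.0, -12.0, -5.0]), (301, [30.0, -10.0, -5.0]), (304, [30.0, -9.0, -6.0]), (307, [30.0, -7.0, -6.0]), (310, [30.0, -6.0, -6.0]), (313, [30.0, -4.0, -6.0]), (316, [30.0, -3.0, -7.0]), (319, [30.0, -2.0, -7.0]), (322, [30.0, -0.0, -7.0]), (325, [30.0, 1.0, -7.0]), (328, [30.0, 3.0, -6.0]), (331, [27.0, 4.0, 2.0]), (334, [24.0, 6.0, 11.0]), (337, [21.0, 8.0, 21.0]), (340, [17.0, 11.0, 33.0]), (343, [13.0, 13.0, 45.0]), (346, [6.0, 17.0, 67.0]), (349, [6.0, 19.0, 67.0])]
285 [(292, [-25.0, -22.0, 59.0]), (295, [-26.0, -20.0, 60.0]), (298, [5.0, -12.0, -4.0]), (301, [7.0, -11.0, -8.0]), (304, [6.0, -9.0, -7.0]), (307, [7.0, -8.0, -8.0]), (310, [7.0, -6.0, -8.0]), (313, [7.0, -5.0, -9.0]), (316, [7.0, -3.0, -10.0]), (319, [8.0, -2.0, -10.0]), (322, [7.0, -0.0, -9.0]), (325, [7.0, 1.0, -8.0]), (328, [7.0, 3.0, -8.0]), (331, [3.0, 5.0, -0.0]), (334, [-1.0, 7.0, 9.0]), (337, [-7.0, 9.0, 20.0]), (340, [-12.0, 11.0, 30.0]), (343, [-30.0, 15.0, 69.0]), (346, [-30.0, 18.0, 69.0]), (349, [-31.0, 20.0, 70.0])]
```

Emit:
{"op": "apply_moves", "data": {"moves": [{"dx": 0,"dy": 0,"dz": 0,"rx": 0,"ry": 0,"rz": 0},{"dx": 0,"dy": 0,"dz": 0,"rx": 0,"ry": 0,"rz": 0},{"dx": 0,"dy": 0,"dz": 0,"rx": 0,"ry": 0,"rz": 0}], "jaw": -0.06}}

```text
time_s: 9.35
ee_pos: [503.7, 205.6, 60.2]
tool_rot: [0.834, 2.863, 0.356]
wrist_force: [-0.5, -0.5, -0.6]
finger_gap: 45.1
gripper_force: 0.0
```

Emit:
{"op": "apply_moves", "data": {"moves": [{"dx": 0,"dy": -0.15,"dz": 0.3,"rx": 0,"ry": 0,"rz": 0},{"dx": 0,"dy": 0,"dz": 0.35,"rx": 0,"ry": 0,"rz": 0},{"dx": 0,"dy": 0,"dz": 0.35,"rx": 0,"ry": 0,"rz": 0},{"dx": 0,"dy": 0,"dz": 0.35,"rx": 0,"ry": 0,"rz": 0},{"dx": 0,"dy": 0,"dz": 0,"rx": 0,"ry": 0,"rz": 0}]}}

```text
time_s: 9.77
ee_pos: [517.5, 211.7, 25.2]
tool_rot: [0.837, 2.881, 0.342]
wrist_force: [-0.4, -0.2, 0.3]
finger_gap: 45.4
gripper_force: 0.0
```

```bash
python3 - <<'E'
from pl import *
o=bot.get_obs(); R0=Ro.from_rotvec(o['tool_rot']).as_matrix(); print(o['ee_pos'],R0.round(2),o['joint_pos'].round(2))
A=shot('wrist');T=(cloud(A)-o['ee_pos'])@R0
for v in (240,270): print(v,[ (u,T[v,u].round().tolist()) for u in range(280,350,5)])
fit(shot('scene'))
E
```

```text
[517.45830859 211.74135403  25.15726601] [[-0.84  0.51  0.18]
 [ 0.54  0.82  0.18]
 [-0.05  0.25 -0.97]] [-0.31  0.92 -0.13  1.99  1.21  0.   -0.59]
240 [(280, [22.0, -24.0, 19.0]), (285, [41.0, -14.0, -41.0]), (290, [42.0, -12.0, -42.0]), (295, [42.0, -10.0, -43.0]), (300, [42.0, -8.0, -44.0]), (305, [42.0, -6.0, -43.0]), (310, [43.0, -4.0, -45.0]), (315, [42.0, -3.0, -44.0]), (320, [42.0, -1.0, -43.0]), (325, [39.0, 1.0, -34.0]), (330, [36.0, 3.0, -25.0]), (335, [32.0, 6.0, -13.0]), (340, [28.0, 9.0, 0.0]), (345, [19.0, 13.0, 29.0])]
270 [(280, [3.0, -25.0, 19.0]), (285, [30.0, -14.0, -43.0]), (290, [30.0, -12.0, -44.0]), (295, [31.0, -10.0, -45.0]), (300, [31.0, -8.0, -45.0]), (305, [30.0, -6.0, -44.0]), (310, [31.0, -5.0, -45.0]), (315, [31.0, -3.0, -45.0]), (320, [30.0, -1.0, -44.0]), (325, [27.0, 1.0, -36.0]), (330, [22.0, 3.0, -26.0]), (335, [18.0, 6.0, -14.0]), (340, [12.0, 9.0, -0.0]), (345, [-1.0, 14.0, 29.0])]
[396 284  33  39 759] z [25.1 44.3 59.6 71.  82.1]
 rect ((533.47119140625, 193.63458251953125), (53.57920837402344, 63.56418228149414), 51.93479537963867)
 slope [-0.498 -1.031] z0 57.4 inl 0.18 planerect ((536.3784790039062, 197.72225952148438), (39.47632598876953, 61.32184600830078), 56.09965133666992)
 N [0.433 0.785 0.442] inl 0.55 rect [ 4.8 -4. ] [70.7 61.5] 82.6 centre [534.6 196.9  55.9] e [ 0.876 -0.483  0.   ] f [ 0.214  0.387 -0.897]
```

Emit:
{"op": "apply_moves", "data": {"moves": [{"dx": 0,"dy": -0.2,"dz": 0.1,"rx": 0,"ry": 0,"rz": 0},{"dx": 0,"dy": 0,"dz": 0,"rx": 0,"ry": 0,"rz": 0}]}}

```text
time_s: 10.03
ee_pos: [517.0, 206.5, 24.5]
tool_rot: [0.839, 2.883, 0.339]
wrist_force: [0.4, 0.1, 0.0]
finger_gap: 45.0
gripper_force: 0.0
```

Emit:
{"op": "apply_moves", "data": {"moves": [{"dx": 0,"dy": 0,"dz": 0,"rx": 0,"ry": 0,"rz": 0},{"dx": 0,"dy": 0,"dz": 0,"rx": 0,"ry": 0,"rz": 0},{"dx": 0,"dy": 0,"dz": 0,"rx": 0,"ry": 0,"rz": 0},{"dx": 0,"dy": 0,"dz": 0,"rx": 0,"ry": 0,"rz": 0},{"dx": 0,"dy": 0,"dz": 0,"rx": 0,"ry": 0,"rz": 0}], "jaw": 0.72, "squeeze": 40}}

```text
time_s: 10.45
ee_pos: [517.4, 208.1, 25.0]
tool_rot: [0.837, 2.882, 0.342]
wrist_force: [3.0, 4.4, 2.0]
finger_gap: 15.5
gripper_force: 39.3
```

Grip confirmed at 15.5 mm and 39 N. Lifting straight up.

Emit:
{"op": "apply_moves", "data": {"moves": [{"dx": 0,"dy": 0.05,"dz": -0.2,"rx": 0,"ry": 0,"rz": 0},{"dx": 0,"dy": 0.1,"dz": -0.4,"rx": 0,"ry": 0,"rz": 0},{"dx": 0,"dy": 0.15,"dz": -0.6,"rx": 0,"ry": 0,"rz": 0},{"dx": 0,"dy": 0.15,"dz": -0.6,"rx": 0,"ry": 0,"rz": 0},{"dx": 0,"dy": 0.15,"dz": -0.6,"rx": 0,"ry": 0,"rz": 0},{"dx": 0,"dy": 0.15,"dz": -0.6,"rx": 0,"ry": 0,"rz": 0},{"dx": 0,"dy": 0.1,"dz": -0.4,"rx": 0,"ry": 0,"rz": 0},{"dx": 0,"dy": 0,"dz": 0,"rx": 0,"ry": 0,"rz": 0}]}}

```text
time_s: 11.12
ee_pos: [512.5, 209.6, 131.2]
tool_rot: [0.838, 2.881, 0.34]
wrist_force: [0.2, -0.5, -1.9]
finger_gap: 15.5
gripper_force: 40.9
```

```bash
python3 - <<'E'
from pl import *
l=np.radians(40); az=np.radians(150); h=np.array([np.cos(az),np.sin(az),0]); Z=np.array([0,0,1.])
y=h*np.cos(l)+Z*np.sin(l); z=h*np.sin(l)-Z*np.cos(l); R=np.stack([np.cross(y,z),y,z],1); np.save('Rd.npy',R)
o=bot.get_obs(); print(o['finger_gap'],o['gripper_force'],o['joint_pos'].round(2))
plan(np.array([501,96,120.]),R)
R0=Ro.from_rotvec(o['tool_rot']).as_matrix(); Rz=Ro.from_rotvec([0,0,np.radians(92)]).as_matrix()
print('tool-z yaw only, world yaw in tool axes',(R0.T@[0,0,92/6]).round(2)); print(R0.round(2))
E
```

```text
15.532834302107615 40.90623915195465 [-0.02  0.78 -0.66  1.93  0.93  0.46 -0.3 ]
 at [512.5 209.6 131.2] t 11.12 shift now [-1.71 -3.4  -0.39] turn [ -3.7    7.48 -13.69] shift after turn [ 3.47 -1.44 -0.72]
tool-z yaw only, world yaw in tool axes [ -0.82   3.8  -14.83]
[[-0.84  0.51  0.18]
 [ 0.54  0.82  0.18]
 [-0.05  0.25 -0.97]]
```

Emit:
{"op": "apply_moves", "data": {"moves": [{"dx": 0,"dy": 0,"dz": 0,"rx": -0.23,"ry": 0.47,"rz": -0.86},{"dx": 0,"dy": 0,"dz": 0,"rx": -0.23,"ry": 0.47,"rz": -0.86},{"dx": 0,"dy": 0,"dz": 0,"rx": -0.23,"ry": 0.47,"rz": -0.86},{"dx": 0,"dy": 0,"dz": 0,"rx": -0.23,"ry": 0.47,"rz": -0.86},{"dx": 0,"dy": 0,"dz": 0,"rx": -0.23,"ry": 0.47,"rz": -0.86},{"dx": 0,"dy": 0,"dz": 0,"rx": -0.23,"ry": 0.47,"rz": -0.86},{"dx": 0,"dy": 0,"dz": 0,"rx": -0.23,"ry": 0.47,"rz": -0.86},{"dx": 0,"dy": 0,"dz": 0,"rx": -0.23,"ry": 0.47,"rz": -0.86}]}}

```text
time_s: 11.78
ee_pos: [511.8, 208.9, 127.9]
tool_rot: [0.33, -2.92, -0.675]
wrist_force: [0.3, -0.3, -2.7]
finger_gap: 15.0
gripper_force: 40.9
```

Emit:
{"op": "apply_moves", "data": {"moves": [{"dx": 0,"dy": 0,"dz": 0,"rx": -0.23,"ry": 0.47,"rz": -0.86},{"dx": 0,"dy": 0,"dz": 0,"rx": -0.23,"ry": 0.47,"rz": -0.86},{"dx": 0,"dy": 0,"dz": 0,"rx": -0.23,"ry": 0.47,"rz": -0.86},{"dx": 0,"dy": 0,"dz": 0,"rx": -0.23,"ry": 0.47,"rz": -0.86},{"dx": 0,"dy": 0,"dz": 0,"rx": -0.23,"ry": 0.47,"rz": -0.86},{"dx": 0,"dy": 0,"dz": 0,"rx": -0.23,"ry": 0.47,"rz": -0.86},{"dx": 0,"dy": 0,"dz": 0,"rx": -0.23,"ry": 0.47,"rz": -0.86},{"dx": 0,"dy": 0,"dz": 0,"rx": -0.23,"ry": 0.47,"rz": -0.86}]}}

```text
time_s: 12.45
ee_pos: [512.0, 209.4, 127.4]
tool_rot: [1.344, -2.298, -0.835]
wrist_force: [-0.3, -0.7, -1.6]
finger_gap: 14.9
gripper_force: 40.9
```

```bash
python3 - <<'E'
from pl import *
o=bot.get_obs(); print(o['finger_gap'],o['gripper_force'],o['joint_pos'].round(2))
R=np.load('Rd.npy'); plan(np.array([501,96,120.]),R)
fit(shot('side'),xy=(510,190),zr=(40,200))
E
```

```text
14.906423426544936 40.947906374931335 [ 0.19  1.39 -1.44  1.04  0.66  1.7   1.75]
 at [512.  209.4 127.4] t 12.45 shift now [ 3.47 -1.34 -0.79] turn [ 0.02 -0.11  0.07] shift after turn [ 3.46 -1.36 -0.82]Traceback (most recent call last):
  File "<stdin>", line 4, in <module>
  File "pl.py", line 3, in fit
    Q=dish(c,**k); rng=np.random.default_rng(0); best=0
  File "dish.py", line 6, in dish
    k,l,s,_=cv2.connectedComponentsWithStats(w.astype(np.uint8)); i=1+s[1:,4].argmax()
                                                                      ~~~~~~~~~~~~~~^^
ValueError: attempt to get argmax of an empty sequence
```

Emit:
{"op": "apply_moves", "data": {"moves": [{"dx": 0.7,"dy": -0.27,"dz": -0.16,"rx": 0,"ry": 0,"rz": 0},{"dx": 0.7,"dy": -0.27,"dz": -0.16,"rx": 0,"ry": 0,"rz": 0},{"dx": 0.7,"dy": -0.27,"dz": -0.16,"rx": 0,"ry": 0,"rz": 0},{"dx": 0.7,"dy": -0.27,"dz": -0.16,"rx": 0,"ry": 0,"rz": 0},{"dx": 0.7,"dy": -0.27,"dz": -0.16,"rx": 0,"ry": 0,"rz": 0},{"dx": 0,"dy": 0,"dz": 0,"rx": 0,"ry": 0,"rz": 0}]}}

```text
time_s: 13.0
ee_pos: [501.1, 91.5, 119.9]
tool_rot: [1.332, -2.308, -0.834]
wrist_force: [-0.7, -0.4, -3.3]
finger_gap: 15.5
gripper_force: 40.9
```

```bash
python3 - <<'E'
from pl import *
o=bot.get_obs(); print(o['finger_gap'],o['joint_pos'].round(2))
R=np.load('Rd.npy'); plan(np.array([501,96,19.]),R); R0=Ro.from_rotvec(o['tool_rot']).as_matrix(); print(R0.round(2))
for n in ('wrist','scene','side'):
    try:
        Q=dish(shot(n),xy=(515,95),r=130,zr=(30,250)); T=(Q-o['ee_pos'])@R0; print(' T lo/hi',np.percentile(T,[1,99],axis=0).round(1).tolist())
    except Exception as e: print(n,'none')
E
```

```text
15.467600451418637 [ 0.39  1.39 -1.43  1.15  0.68  1.74  1.84]
 at [501.1  91.5 119.9] t 13.0 shift now [-0.15 -2.1   2.63] turn [-0.01 -0.06 -0.03] shift after turn [-0.13 -2.1   2.63]
[[-0.5  -0.66 -0.56]
 [-0.87  0.39  0.32]
 [ 0.01  0.64 -0.77]]
[  302    67    68   356 15346] z [142.7 149.6 152.7 155.6 161.9]
 rect ((498.0940246582031, 46.903751373291016), (107.73827362060547, 152.57537841796875), 0.4486565589904785)
 slope [-0.582  0.487] z0 152.9 inl 0.94 planerect ((507.5411376953125, 52.060752868652344), (139.00186157226562, 19.733034133911133), 54.2132453918457)
 T lo/hi [[-37.5, -7.2, -50.6], [98.8, 14.1, -28.6]]
[361 237  37  35 549] z [122.6 141.8 156.4 161.  170.1]
 rect ((521.582275390625, 102.02891540527344), (74.93812561035156, 52.27603530883789), 60.610618591308594)
 slope [ 0.644 -0.347] z0 151.3 inl 0.21 planerect ((523.5467529296875, 113.5436019897461), (48.44021987915039, 47.90220642089844), 56.00236892700195)
 T lo/hi [[-55.5, -5.1, -55.7], [-0.2, 18.7, 3.5]]
[315 154   1   1   1] z [248.1 248.1 248.1 248.1 248.1]
 rect ((530.0333862304688, 89.65431213378906), (0.0, 0.0), 0.0)
 slope [0. 0.] z0 248.1 inl 1.0 planerect ((530.0333862304688, 89.65431213378906), (0.0, 0.0), 0.0)
 T lo/hi [[-11.9, 62.4, -115.0], [-11.9, 62.4, -115.0]]
```

Emit:
{"op": "apply_moves", "data": {"moves": [{"dx": -0.16,"dy": -0.36,"dz": 0.47,"rx": 0,"ry": 0,"rz": 0},{"dx": -0.16,"dy": -0.36,"dz": 0.47,"rx": 0,"ry": 0,"rz": 0},{"dx": -0.16,"dy": -0.36,"dz": 0.47,"rx": 0,"ry": 0,"rz": 0},{"dx": -0.16,"dy": -0.36,"dz": 0.47,"rx": 0,"ry": 0,"rz": 0},{"dx": -0.16,"dy": -0.36,"dz": 0.47,"rx": 0,"ry": 0,"rz": 0},{"dx": -0.1,"dy": -0.2,"dz": 0.27,"rx": 0,"ry": 0,"rz": 0},{"dx": 0,"dy": 0,"dz": 0,"rx": 0,"ry": 0,"rz": 0}]}}

```text
time_s: 13.73
ee_pos: [509.1, 122.1, 20.8]
tool_rot: [1.341, -2.299, -0.839]
wrist_force: [-1.6, -0.3, -3.0]
finger_gap: 15.2
gripper_force: 40.9
```

```bash
python3 - <<'E'
from pl import *
o=bot.get_obs(); print(o['joint_pos'].round(2)); R0=Ro.from_rotvec(o['tool_rot']).as_matrix(); print(R0.round(2))
for n in ('wrist','scene'):
        Q=dish(shot(n),xy=(515,95),r=130,zr=(5,200)); T=(Q-o['ee_pos'])@R0; print(' T lo/hi',np.percentile(T,[1,99],axis=0).round(1).tolist())
E
```

```text
[ 0.33  1.52 -1.39  1.11  0.78  1.65  1.88]
[[-0.49 -0.66 -0.56]
 [-0.87  0.38  0.31]
 [ 0.    0.65 -0.76]]
[  302    67    68   355 16207] z [43.5 50.5 53.7 56.8 71.7]
 rect ((505.8385925292969, 76.510986328125), (109.61337280273438, 151.89202880859375), 0.8495208621025085)
 slope [-0.495  0.418] z0 54.0 inl 0.9 planerect ((515.4356689453125, 83.20938110351562), (139.1805419921875, 20.3641357421875), 55.11126708984375)
 T lo/hi [[-37.5, -7.2, -56.9], [98.8, 14.5, -27.3]]
[368 277  34  28 459] z [25.7 44.  57.9 63.1 72.5]
 rect ((535.0187377929688, 137.0973358154297), (57.16374969482422, 48.643367767333984), 62.56279754638672)
 slope [ 0.716 -0.369] z0 53.0 inl 0.23 planerect ((534.6697998046875, 141.79957580566406), (46.082462310791016, 43.618743896484375), 58.43479919433594)
 T lo/hi [[-53.5, -6.4, -56.5], [-1.1, 17.8, -0.6]]
```

Emit:
{"op": "apply_moves", "data": {"moves": [{"dx": 0,"dy": -0.07,"dz": 0.08,"rx": 0,"ry": 0,"rz": 0},{"dx": 0,"dy": -0.07,"dz": 0.08,"rx": 0,"ry": 0,"rz": 0},{"dx": 0,"dy": 0,"dz": 0,"rx": 0,"ry": 0,"rz": 0}]}}

```text
time_s: 14.08
ee_pos: [510.3, 121.5, 17.5]
tool_rot: [1.342, -2.303, -0.839]
wrist_force: [0.5, 2.0, 6.3]
finger_gap: 15.3
gripper_force: 43.1
```

Emit:
{"op": "apply_moves", "data": {"moves": [{"dx": 0,"dy": 0,"dz": 0,"rx": 0,"ry": 0,"rz": 0},{"dx": 0,"dy": 0,"dz": 0,"rx": 0,"ry": 0,"rz": 0},{"dx": 0,"dy": 0,"dz": 0,"rx": 0,"ry": 0,"rz": 0},{"dx": 0,"dy": 0,"dz": 0,"rx": 0,"ry": 0,"rz": 0}], "jaw": 0.1}}

```text
time_s: 14.42
ee_pos: [510.2, 121.1, 16.9]
tool_rot: [1.342, -2.303, -0.838]
wrist_force: [0.3, -0.8, -0.3]
finger_gap: 38.2
gripper_force: 0.4
```

Emit:
{"op": "apply_moves", "data": {"moves": [{"dx": 0,"dy": 0,"dz": -0.3,"rx": 0,"ry": 0,"rz": 0},{"dx": 0,"dy": 0,"dz": -0.3,"rx": 0,"ry": 0,"rz": 0},{"dx": 0,"dy": 0,"dz": -0.3,"rx": 0,"ry": 0,"rz": 0},{"dx": 0,"dy": 0,"dz": -0.5,"rx": 0,"ry": 0,"rz": 0},{"dx": 0,"dy": 0,"dz": -0.8,"rx": 0,"ry": 0,"rz": 0},{"dx": 0,"dy": 0.3,"dz": -0.8,"rx": 0,"ry": 0,"rz": 0},{"dx": 0,"dy": 0.5,"dz": -0.8,"rx": 0,"ry": 0,"rz": 0},{"dx": 0,"dy": 0.5,"dz": -0.8,"rx": 0,"ry": 0,"rz": 0}]}}

```text
time_s: 15.08
ee_pos: [561.9, 92.3, 149.7]
tool_rot: [1.342, -2.302, -0.839]
wrist_force: [0.7, -0.8, 0.1]
finger_gap: 38.0
gripper_force: 0.0
```

```bash
python3 - <<'E'
from pl import *
for n in ('wrist','scene'): fit(shot(n),xy=(520,90),r=130,zr=(5,150))
print(bot.get_obs()['joint_pos'].round(2))
E
```

```text
[  212   101    74   188 11527] z [ 8.7 14.8 15.4 16.  24.1]
 rect ((522.2373657226562, 88.0752944946289), (148.8945770263672, 58.739234924316406), 56.320796966552734)
 slope [-0.002  0.002] z0 15.2 inl 0.8 planerect ((521.802001953125, 87.38897705078125), (146.28616333007812, 58.63043212890625), 56.15101623535156)
 N [ 0.003 -0.003  1.   ] inl 0.79 rect [-2.7 -3.1] [148.9  58.7] 11.6 centre [522.3  88.1  15.2] e [-0.711 -0.703  0.   ] f [ 0.703 -0.711 -0.004]
[ 336  257   58   62 1587] z [10.5 15.8 17.  18.3 26.9]
 rect ((526.8003540039062, 91.7870101928711), (140.97512817382812, 57.32550048828125), 56.19456481933594)
 slope [-0.     0.001] z0 16.9 inl 0.77 planerect ((527.6218872070312, 93.28239440917969), (136.37022399902344, 57.02687454223633), 56.19456100463867)
 N [-0.005  0.     1.   ] inl 0.69 rect [0.5 0.1] [ 57.  136.4] 56.7 centre [527.6  93.3  16.8] e [ 0.008  1.    -0.   ] f [-1.     0.008 -0.005]
[ 0.27  1.37 -1.41  0.78  0.69  1.95  2.  ]
```

The dish now lies flat on the table at about (522,88), with its axis at 56.3°. Next I plan the long-side grasp, leaning 36°, using the measured tip offset.

```bash
python3 - <<'E'
from pl import *
yaw=np.radians(56.25-180); R=tool(yaw,36); R2=R@np.diag([-1,-1,1.]); np.save('Rg.npy',R)
G=np.array([536.8,109.7,-16.5]); p=G-110*R[:,2]
plan(p,R,'A'); plan(p,R2,'B'); print(bot.get_obs()['joint_pos'].round(2)); print(p,R.round(2))
E
```

```text
A at [562.9  92.8 152.5] t 15.18 shift now [-2.2  -1.04  2.61] turn [ -7.71   8.65 -24.77] shift after turn [ 3.3  -1.03  0.9 ]
B at [562.9  92.8 152.5] t 15.18 shift now [-2.2  -1.04  2.61] turn [6.2  5.53 2.74] shift after turn [-3.3   1.03  0.9 ]
[ 0.27  1.37 -1.41  0.78  0.69  1.95  2.  ]
[572.72115885 163.45981334  72.49186938] [[ 0.45  0.83 -0.33]
 [ 0.67 -0.56 -0.49]
 [-0.59  0.   -0.81]]
```

Emit:
{"op": "apply_moves", "data": {"moves": [{"dx": 0,"dy": 0,"dz": 0,"rx": 0.77,"ry": 0.69,"rz": 0.34},{"dx": 0,"dy": 0,"dz": 0,"rx": 0.77,"ry": 0.69,"rz": 0.34},{"dx": 0,"dy": 0,"dz": 0,"rx": 0.77,"ry": 0.69,"rz": 0.34},{"dx": 0,"dy": 0,"dz": 0,"rx": 0.77,"ry": 0.69,"rz": 0.34},{"dx": 0,"dy": 0,"dz": 0,"rx": 0.77,"ry": 0.69,"rz": 0.34},{"dx": 0,"dy": 0,"dz": 0,"rx": 0.77,"ry": 0.69,"rz": 0.34},{"dx": 0,"dy": 0,"dz": 0,"rx": 0.77,"ry": 0.69,"rz": 0.34},{"dx": 0,"dy": 0,"dz": 0,"rx": 0.77,"ry": 0.69,"rz": 0.34}], "jaw": -0.69}}

```text
time_s: 15.85
ee_pos: [561.9, 92.7, 148.8]
tool_rot: [1.207, -2.251, 0.392]
wrist_force: [-0.9, 0.1, -0.4]
finger_gap: 72.2
gripper_force: 0.0
```

```bash
python3 - <<'E'
from pl import *
R=np.load('Rg.npy')@np.diag([-1,-1,1.])
G=np.array([536.8,109.7,-16.5]); plan(G-110*R[:,2],R,'pre'); print(bot.get_obs()['joint_pos'].round(2))
E
```

```text
pre at [561.9  92.7 148.8] t 15.85 shift now [-3.25  1.    0.77] turn [ 0.01 -0.05  0.03] shift after turn [-3.25  1.01  0.79]
[-0.11  1.22 -1.01  0.96  1.    1.99  1.66]
```

Emit:
{"op": "apply_moves", "data": {"moves": [{"dx": -0.8,"dy": 0.25,"dz": 0.2,"rx": 0,"ry": 0,"rz": 0},{"dx": -0.8,"dy": 0.25,"dz": 0.2,"rx": 0,"ry": 0,"rz": 0},{"dx": -0.8,"dy": 0.25,"dz": 0.2,"rx": 0,"ry": 0,"rz": 0},{"dx": -0.8,"dy": 0.25,"dz": 0.2,"rx": 0,"ry": 0,"rz": 0},{"dx": 0,"dy": 0,"dz": 0,"rx": 0,"ry": 0,"rz": 0}]}}

```text
time_s: 16.27
ee_pos: [569.8, 165.1, 68.6]
tool_rot: [1.213, -2.245, 0.384]
wrist_force: [-1.3, 0.4, 0.5]
finger_gap: 72.2
gripper_force: 0.0
```

```bash
python3 - <<'E'
from pl import *
R=np.load('Rg.npy')@np.diag([-1,-1,1.])
c=shot('wrist'); o=bot.get_obs(); R0=Ro.from_rotvec(o['tool_rot']).as_matrix()
fit(c,xy=(522,88),r=110,zr=(8,35))
T=(cloud(c)-o['ee_pos'])@R0; m=(c['color'].max(-1)<130)&(abs(T[...,0])<14)&(abs(T[...,1])>33)&(abs(T[...,1])<55)&(T[...,2]>-80)&(T[...,2]<10)
print('finger tip z',[np.percentile(T[m&s][:,2],[50,95,99]).round(1) for s in (T[...,1]>0,T[...,1]<0)])
G=np.array([536.8,109.7,-16.5]); plan(G-110*R[:,2],R,'pre');plan(G,R,'grasp'); print(o['joint_pos'].round(2))
E
```

```text
[  276    95    84   186 13558] z [13.2 15.  15.5 16.2 24.2]
 rect ((521.7899169921875, 88.55870056152344), (150.61264038085938, 57.018577575683594), 56.074222564697266)
 slope [ 0.001 -0.001] z0 15.3 inl 0.82 planerect ((524.771484375, 93.02145385742188), (139.7784881591797, 57.012630462646484), 56.05061340332031)
 N [-0.001  0.001  1.   ] inl 0.81 rect [-3.2 -0.2] [150.6  57. ] 5.3 centre [521.8  88.6  15.3] e [ 0.632  0.775 -0.   ] f [-0.775  0.632 -0.002]
finger tip z [array([-59.7, -36.6, -32. ]), array([-60.8, -36.2, -31.6])]
pre at [570.3 163.7  70.4] t 16.32 shift now [ 0.01 -0.07 -0.08] turn [ 0.05 -0.05  0.08] shift after turn [ 0.01 -0.07 -0.08]
grasp at [570.3 163.7  70.4] t 16.32 shift now [-0.01 -0.09  3.59] turn [ 0.05 -0.05  0.08] shift after turn [ 0.01 -0.07  3.59]
[-0.25  1.36 -0.98  0.77  1.04  1.97  1.68]
```

Emit:
{"op": "apply_moves", "data": {"moves": [{"dx": 0,"dy": -0.08,"dz": 0.6,"rx": 0,"ry": 0,"rz": 0.08},{"dx": 0,"dy": 0,"dz": 0.6,"rx": 0,"ry": 0,"rz": 0},{"dx": 0,"dy": 0,"dz": 0.6,"rx": 0,"ry": 0,"rz": 0},{"dx": 0,"dy": 0,"dz": 0.6,"rx": 0,"ry": 0,"rz": 0},{"dx": 0,"dy": 0,"dz": 0.6,"rx": 0,"ry": 0,"rz": 0},{"dx": 0,"dy": 0,"dz": 0.3,"rx": 0,"ry": 0,"rz": 0},{"dx": 0,"dy": 0,"dz": 0,"rx": 0,"ry": 0,"rz": 0}]}}

```text
time_s: 16.9
ee_pos: [540.2, 110.7, -8.3]
tool_rot: [1.197, -2.256, 0.389]
wrist_force: [0.8, 0.2, -1.3]
finger_gap: 72.1
gripper_force: 0.0
```

```bash
python3 - <<'E'
from pl import *
R=np.load('Rg.npy')@np.diag([-1,-1,1.])
o=bot.get_obs(); plan(np.array([536.8,109.7,-16.5]),R,'grasp'); print(o['joint_pos'].round(2),o['wrist_force'])
E
```

```text
grasp at [540.2 110.7  -8.3] t 16.9 shift now [-0.09  0.07  0.27] turn [ 0.06 -0.04 -0.04] shift after turn [-0.09  0.08  0.27]
[-0.13  1.41 -0.97  1.06  1.07  1.78  1.51] [ 0.82018691  0.17678587 -1.29707085]
```

Final 7 mm, then a staged close.

Emit:
{"op": "apply_moves", "data": {"moves": [{"dx": -0.08,"dy": 0.07,"dz": 0.13,"rx": 0,"ry": 0,"rz": 0},{"dx": 0,"dy": 0,"dz": 0.12,"rx": 0,"ry": 0,"rz": 0},{"dx": 0,"dy": 0,"dz": 0,"rx": 0,"ry": 0,"rz": 0}]}}

```text
time_s: 17.15
ee_pos: [537.2, 111.8, -15.5]
tool_rot: [1.2, -2.257, 0.389]
wrist_force: [-0.6, -0.5, 0.2]
finger_gap: 72.3
gripper_force: 0.0
```

Emit:
{"op": "apply_moves", "data": {"moves": [{"dx": 0,"dy": 0,"dz": 0,"rx": 0,"ry": 0,"rz": 0},{"dx": 0,"dy": 0,"dz": 0,"rx": 0,"ry": 0,"rz": 0},{"dx": 0,"dy": 0,"dz": 0,"rx": 0,"ry": 0,"rz": 0},{"dx": 0,"dy": 0,"dz": 0,"rx": 0,"ry": 0,"rz": 0}], "jaw": -0.3, "squeeze": 30}}

```text
time_s: 17.48
ee_pos: [537.4, 111.9, -15.1]
tool_rot: [1.199, -2.257, 0.389]
wrist_force: [1.6, 2.3, 5.7]
finger_gap: 57.1
gripper_force: 32.9
```

Emit:
{"op": "apply_moves", "data": {"moves": [{"dx": 0,"dy": 0,"dz": 0,"rx": 0,"ry": 0,"rz": 0},{"dx": 0.05,"dy": 0,"dz": -0.08,"rx": 0,"ry": 0,"rz": 0},{"dx": 0.12,"dy": 0,"dz": -0.16,"rx": 0,"ry": 0,"rz": 0},{"dx": 0.23,"dy": 0,"dz": -0.32,"rx": 0,"ry": 0,"rz": 0},{"dx": 0.35,"dy": 0,"dz": -0.48,"rx": 0,"ry": 0,"rz": 0},{"dx": 0.35,"dy": 0,"dz": -0.48,"rx": 0,"ry": 0,"rz": 0},{"dx": 0.35,"dy": 0,"dz": -0.48,"rx": 0,"ry": 0,"rz": 0},{"dx": 0,"dy": 0,"dz": 0,"rx": 0,"ry": 0,"rz": 0}], "jaw": -0.2, "squeeze": 50}}

```text
time_s: 18.15
ee_pos: [538.4, 112.3, 62.5]
tool_rot: [1.2, -2.261, 0.389]
wrist_force: [-0.1, -0.2, -1.6]
finger_gap: 56.7
gripper_force: 53.7
```

```bash
python3 - <<'E'
from pl import *
c=shot('wrist');o=bot.get_obs(); R0=Ro.from_rotvec(o['tool_rot']).as_matrix(); print(R0.round(3),o['joint_pos'].round(2))
fit(c,xy=(522,88),r=140,zr=(15,130)); fit(shot('scene'),xy=(522,88),r=120,zr=(15,130))
E
```

```text
[[-0.453 -0.828 -0.33 ]
 [-0.67   0.56  -0.487]
 [ 0.589  0.001 -0.808]] [-0.12  1.31 -1.    1.08  1.01  1.85  1.52]
[  251    78   147   311 36660] z [ 91.   92.2  92.8  93.5 101.8]
 rect ((522.020751953125, 88.93081665039062), (148.9394073486328, 57.66023254394531), 56.5174446105957)
 slope [0.006 0.004] z0 92.6 inl 0.82 planerect ((521.5779418945312, 88.21365356445312), (128.03485107421875, 57.411399841308594), 56.577301025390625)
 N [-0.006 -0.003  1.   ] inl 0.81 rect [-2.7  5.4] [ 57.7 149. ] 26.2 centre [522.   89.   92.5] e [-0.504  0.864  0.   ] f [-0.864 -0.504 -0.007]
[ 336  226   53   61 1702] z [ 86.4  91.2  92.4  93.6 101.3]
 rect ((517.1160888671875, 77.97665405273438), (127.23104095458984, 57.57553482055664), 56.684391021728516)
 slope [0.001 0.002] z0 92.2 inl 0.81 planerect ((519.6172485351562, 81.5994644165039), (118.29051208496094, 57.61415100097656), 56.30501937866211)
 N [ 0.006 -0.013  1.   ] inl 0.72 rect [3.8 1.8] [127.2  57.6] 31.3 centre [517.2  78.   92.2] e [-0.904 -0.427  0.   ] f [ 0.427 -0.904 -0.015]
```

The dish is held level, with its underside about 77 above the table. Turning it +32° about the vertical towards the jig's axis.

Emit:
{"op": "apply_moves", "data": {"moves": [{"dx": 0,"dy": 0,"dz": 0,"rx": 0.527,"ry": 0,"rz": -0.723},{"dx": 0,"dy": 0,"dz": 0,"rx": 0.527,"ry": 0,"rz": -0.723},{"dx": 0,"dy": 0,"dz": 0,"rx": 0.527,"ry": 0,"rz": -0.723},{"dx": 0,"dy": 0,"dz": 0,"rx": 0.527,"ry": 0,"rz": -0.723},{"dx": 0,"dy": 0,"dz": 0,"rx": 0.527,"ry": 0,"rz": -0.723},{"dx": 0,"dy": 0,"dz": 0,"rx": 0.527,"ry": 0,"rz": -0.723},{"dx": 0,"dy": 0,"dz": 0,"rx": 0,"ry": 0,"rz": 0}]}}

```text
time_s: 18.83
ee_pos: [536.6, 112.1, 58.1]
tool_rot: [1.834, -1.878, 0.593]
wrist_force: [0.2, 0.7, -2.1]
finger_gap: 57.0
gripper_force: 53.9
```

```bash
python3 - <<'E'
from pl import *
R=tool(-1.593,36)@np.diag([-1,-1,1.]); np.save('Rj.npy',R)
plan(np.array([604.3,90,62]),R,'pre'); o=bot.get_obs(); print(o['joint_pos'].round(2),o['finger_gap'],Ro.from_rotvec(o['tool_rot']).as_matrix().round(3))
E
```

```text
pre at [536.6 112.1  58.1] t 18.83 shift now [ 0.63 -2.27  0.29] turn [ 0.05 -0.02  0.  ] shift after turn [ 0.63 -2.27  0.3 ]
[-0.15  1.26 -1.03  1.45  1.23  1.73  1.7 ] 56.99308542322862 [[-0.017 -1.    -0.019]
 [-0.808  0.025 -0.589]
 [ 0.589  0.005 -0.808]]
```

Emit:
{"op": "apply_moves", "data": {"moves": [{"dx": 0.16,"dy": -0.57,"dz": 0.05,"rx": 0.05,"ry": 0,"rz": 0},{"dx": 0.16,"dy": -0.57,"dz": 0.05,"rx": 0,"ry": 0,"rz": 0},{"dx": 0.16,"dy": -0.57,"dz": 0.05,"rx": 0,"ry": 0,"rz": 0},{"dx": 0.16,"dy": -0.57,"dz": 0.05,"rx": 0,"ry": 0,"rz": 0},{"dx": 0,"dy": 0,"dz": 0,"rx": 0,"ry": 0,"rz": 0}]}}

```text
time_s: 19.25
ee_pos: [607.1, 88.6, 64.7]
tool_rot: [1.822, -1.891, 0.597]
wrist_force: [-0.7, -0.5, -1.9]
finger_gap: 56.9
gripper_force: 54.2
```

```bash
cat > jm.py <<'E'
from pl import *
def rects(c,n):
    P=cloud(c); z=P[...,2]; hsv=cv2.cvtColor(c['color'],cv2.COLOR_RGB2HSV)
    ok=(c['z_map']>0)&(abs(P[...,0]-600)<110)&(P[...,1]>-260)&(P[...,1]<40)&(hsv[...,1]>60)
    for t,lo,hi in (('base',8,17),('bed',56.5,64)):
        m=(ok&(z>lo)&(z<hi)).astype(np.uint8); k,l,s,_=cv2.connectedComponentsWithStats(m); i=1+s[1:,4].argmax(); Q=P[l==i]
        r=cv2.minAreaRect(Q[:,:2].astype(np.float32)); print(n,t,len(Q),np.round(r[0],1),np.round(r[1],1),round(r[2],2),'ymax',np.percentile(Q[:,1],99.5).round(1),'z',np.median(Q[:,2]).round(1),'x',np.percentile(Q[:,0],[.5,99.5]).round(1))
if __name__=='__main__':
    for n in ('wrist','scene','side'): 
        c=shot(n); np.savez('j_'+n+'.npz',**c); rects(c,n)
        try: fit(c,xy=(603,61),r=95,zr=(45,120))
        except Exception as e: print(e)
    o=bot.get_obs(); print(o['ee_pos'],o['joint_pos'].round(2),Ro.from_rotvec(o['tool_rot']).as_matrix().round(3))
E
python3 jm.py
```

```text
wrist base 8948 [551.2 -90.6] [195.6  53. ] 88.96 ymax 6.2 z 11.4 x [524.6 576.2]
wrist bed 3723 [599.7 -89.7] [73.7 34. ] 88.69 ymax -53.8 z 59.5 x [582.8 617. ]
[  251    78   147   310 36036] z [ 93.4  94.6  95.1  95.8 103.9]
 rect ((606.2645263671875, 60.55642318725586), (148.662841796875, 57.42325210571289), 88.52363586425781)
 slope [0.006 0.002] z0 94.9 inl 0.82 planerect ((606.0616455078125, 59.816200256347656), (127.85308074951172, 57.04600143432617), 88.44410705566406)
 N [-0.006 -0.002  1.   ] inl 0.81 rect [-7.   2.4] [ 57.4 148.7] 70.1 centre [606.2  60.6  94.9] e [-0.316  0.949  0.   ] f [-0.949 -0.316 -0.006]
scene base 3226 [ 635.2 -120.3] [250.6  82.9] 88.42 ymax 3.5 z 13.1 x [598.  677.3]
scene bed 739 [ 601.3 -100.2] [121.4  35. ] 88.5 ymax -40.7 z 60.8 x [584.7 619. ]
[ 290  258   83   55 2127] z [ 86.3  95.1  96.3  97.4 105.6]
 rect ((607.0450439453125, 58.384944915771484), (144.71694946289062, 58.007999420166016), 89.33049011230469)
 slope [0.001 0.004] z0 96.2 inl 0.79 planerect ((607.0018920898438, 56.77824401855469), (132.13583374023438, 57.959285736083984), 
[... 243 characters left out ...]
668.8]
side bed 168 [585.7 -83.1] [84.1 17.5] 78.22 ymax -42.6 z 59.4 x [581.8 601.2]
[ 325  176   44   61 1269] z [ 83.   93.4  94.8  96.5 116.5]
 rect ((605.4840087890625, 56.96580505371094), (72.26545715332031, 149.4779815673828), 0.32435375452041626)
 slope [0.001 0.009] z0 94.6 inl 0.67 planerect ((601.3654174804688, 53.07896041870117), (142.380859375, 66.5708999633789), 88.64165496826172)
 N [-0.003 -0.006  1.   ] inl 0.6 rect [-7.  3.] [ 72.3 149.6] 28.8 centre [605.3  57.   94.5] e [-0.877  0.48   0.   ] f [-0.48  -0.877 -0.007]
[604.80206753  90.58657041  64.49125544] [-0.12  1.28 -1.    1.22  1.29  1.76  1.93] [[-0.026 -0.999 -0.018]
 [-0.808  0.032 -0.589]
 [ 0.589 -0.001 -0.808]]
```

Dish and jig are aligned. The dish needs about 159 mm along the jig axis, 2.5 mm across, and then to be lowered. Lower 9.5 mm, then enter halfway.

Emit:
{"op": "apply_moves", "data": {"moves": [{"dx": -0.19,"dy": 0,"dz": 0.26,"rx": 0,"ry": 0,"rz": 0},{"dx": 0.43,"dy": 0,"dz": 0.31,"rx": 0,"ry": 0,"rz": 0},{"dx": 0.43,"dy": 0,"dz": 0.31,"rx": 0,"ry": 0,"rz": 0},{"dx": 0.43,"dy": 0,"dz": 0.32,"rx": 0,"ry": 0,"rz": 0},{"dx": 0.43,"dy": 0,"dz": 0.31,"rx": 0,"ry": 0,"rz": 0},{"dx": 0.43,"dy": 0.03,"dz": 0.32,"rx": 0,"ry": 0,"rz": 0},{"dx": 0,"dy": 0,"dz": 0,"rx": 0,"ry": 0,"rz": 0}]}}

```text
time_s: 19.98
ee_pos: [601.6, 7.6, 54.7]
tool_rot: [1.825, -1.886, 0.598]
wrist_force: [-0.6, -0.9, -1.8]
finger_gap: 56.5
gripper_force: 54.2
```

```bash
cat > st.py <<'E'
from jm import *
import sys
y=float(sys.argv[1])
for n in sys.argv[2:]:
    c=shot(n); rects(c,n)
    try: fit(c,xy=(602,y),r=95,zr=(64,120))
    except Exception as e: print(e)
o=bot.get_obs(); print(o['time_s'],o['ee_pos'].round(1),o['finger_gap'].round(1),o['wrist_force'].round(1),o['joint_pos'].round(2)); print(Ro.from_rotvec(o['tool_rot']).as_matrix().round(3))
E
python3 st.py -19 wrist scene side
```

```text
wrist base 26149 [ 599.1 -119.7] [250.2 150.5] 88.78 ymax 5.0 z 11.5 x [524.6 674.7]
wrist bed 2079 [ 598.6 -142.6] [35.8 34. ] 88.73 ymax -125.3 z 59.5 x [581.9 615.4]
[  251    78   147   310 36564] z [83.4 84.5 85.  85.7 93.8]
 rect ((600.6127319335938, -20.738853454589844), (149.3166961669922, 57.343711853027344), 88.61309814453125)
 slope [0.004 0.001] z0 84.9 inl 0.82 planerect ((600.5872192382812, -21.12946319580078), (127.7623062133789, 57.233463287353516), 88.71832275390625)
 N [-0.004 -0.001  1.   ] inl 0.81 rect [-7.2  2.2] [ 57.4 149.3] 72.6 centre [600.6 -20.7  84.8] e [-0.275  0.961  0.   ] f [-0.961 -0.275 -0.004]
scene base 3202 [ 634.6 -120.3] [249.6  83.5] 88.66 ymax 3.1 z 13.1 x [597.9 677.2]
scene bed 204 [ 605.5 -133.7] [27.5 52.5] 2.35 ymax -107.7 z 60.9 x [592.9 618.2]
[ 256  240   77   52 1816] z [77.1 85.2 86.5 87.7 95.7]
 rect ((603.07958984375, -24.040138244628906), (140.38368225097656, 57.98872375488281), 89.06768798828125)
 slope [-0.007  0.003] z0 86.3 inl 0.79 planerect ((603.0576782226562, -25.388404846191406), (134.53530883789062, 57.98872375488281), 
[... 492 characters left out ...]
slope [0.013 0.011] z0 84.8 inl 0.63 planerect ((580.0399169921875, -18.412513732910156), (149.56320190429688, 52.768367767333984), 69.4125747680664)
 N [-0.009 -0.006  1.   ] inl 0.56 rect [ 1.6 11.9] [ 57.9 154.6] 34.6 centre [578.2 -15.9  84.6] e [-0.57   0.821  0.   ] f [-0.821 -0.57  -0.011]Traceback (most recent call last):
  File "st.py", line 8, in <module>
    o=bot.get_obs(); print(o['time_s'],o['ee_pos'].round(1),o['finger_gap'].round(1),o['wrist_force'].round(1),o['joint_pos'].round(2)); print(Ro.from_rotvec(o['tool_rot']).as_matrix().round(3))
                                                            ^^^^^^^^^^^^^^^^^^^^^
AttributeError: 'float' object has no attribute 'round'
```

Emit:
{"op": "apply_moves", "data": {"moves": [{"dx": 0.43,"dy": -0.01,"dz": 0.31,"rx": 0,"ry": 0,"rz": 0},{"dx": 0.43,"dy": -0.01,"dz": 0.31,"rx": 0,"ry": 0,"rz": 0},{"dx": 0.43,"dy": -0.01,"dz": 0.31,"rx": 0,"ry": 0,"rz": 0},{"dx": 0.42,"dy": -0.01,"dz": 0.31,"rx": 0,"ry": 0,"rz": 0},{"dx": 0.42,"dy": -0.01,"dz": 0.31,"rx": 0,"ry": 0,"rz": 0},{"dx": 0,"dy": 0,"dz": 0,"rx": 0,"ry": 0,"rz": 0}]}}

```text
time_s: 20.63
ee_pos: [601.0, -70.5, 55.2]
tool_rot: [1.826, -1.886, 0.598]
wrist_force: [0.4, -1.1, -2.2]
finger_gap: 57.1
gripper_force: 54.2
```

```bash
sed -i "s/o\['finger_gap'\].round(1)/o['finger_gap']/" st.py; python3 st.py -99 wrist
```

```text
wrist base 4482 [603.1  -8.2] [26.2 93.5] 87.01 ymax 3.2 z 11.4 x [557.2 647.5]Traceback (most recent call last):
  File "st.py", line 5, in <module>
    c=shot(n); rects(c,n)
               ~~~~~^^^^^
  File "jm.py", line 6, in rects
    m=(ok&(z>lo)&(z<hi)).astype(np.uint8); k,l,s,_=cv2.connectedComponentsWithStats(m); i=1+s[1:,4].argmax(); Q=P[l==i]
                                                                                            ~~~~~~~~~~~~~~^^
ValueError: attempt to get argmax of an empty sequence
```

```bash
sed -i "s/c=shot(n); rects(c,n)/c=shot(n)/; s/try: fit/try: rects(c,n) if 0 else 0; fit/" st.py; python3 st.py -99 wrist
```

```text
[  251   244   147   144 18698] z [83.8 85.1 85.6 86.8 94.6]
 rect ((601.0916137695312, -52.750274658203125), (60.59370422363281, 57.36285400390625), 88.84133911132812)
 slope [0.004 0.004] z0 85.4 inl 0.76 planerect ((601.002685546875, -58.31914138793945), (49.42983627319336, 57.23586654663086), 88.78131866455078)
 N [-0.004 -0.004  1.   ] inl 0.76 rect [ 2.9 -2.9] [57.4 60.6] 45.0 centre [601.1 -52.7  85.4] e [-0.692  0.722  0.   ] f [-0.722 -0.692 -0.005]
20.7333 [601.1 -67.6  55.1] 57.013368368049896 [ 0.   0.5 -3.1] [ 0.15  1.24 -0.98  1.46  1.38  1.64  1.96]
[[-0.024 -1.    -0.016]
 [-0.808  0.029 -0.589]
 [ 0.589 -0.001 -0.808]]
```

```bash
python3 - <<'E'
from jm import *
for n in ('wrist','scene','side','wrist'):
    c=shot(n); P=cloud(c); z=P[...,2]; hsv=cv2.cvtColor(c['color'],cv2.COLOR_RGB2HSV); near=(c['z_map']>0)&(abs(P[...,0]-601)<24)&(abs(P[...,1]+20)<70)
    d=P[near&(z>82)&(z<98)&(hsv[...,1]<60)&(hsv[...,2]>90)]; b=P[near&(z>8)&(z<16)&(hsv[...,1]>60)]
    f=lambda Q,k:np.sort(Q[:,k])
    print(n,len(d),len(b),'dish end',np.percentile(d[:,1],99.5).round(1),'base edge',np.percentile(b[:,1],99).round(1), np.percentile(b[:,1],99.9).round(1),'x',np.percentile(P[(c['z_map']>0)&(z>80)&(z<88)&(hsv[...,1]<60)&(hsv[...,2]>90)&(abs(P[...,1]+50)<25)&(abs(P[...,0]-601)<50)][:,0],[1,99]).round(1), bot.get_obs()['ee_pos'].round(1))
E
```

```text
wrist 16996 2391 dish end -21.7 base edge 3.8 4.6 x [573.5 629. ] [601.2 -67.   55.1]
scene 465 381 dish end -37.5 base edge 4.8 5.4 x [575.7 630.8] [601.2 -66.9  55.2]
side 140 197 dish end -26.5 base edge 0.6 1.1 x [566.3 594.2] [601.3 -66.9  55.2]
wrist 17620 2386 dish end -21.1 base edge 4.3 5.1 x [573.6 629.1] [601.3 -67.1  55.2]
```

Emit:
{"op": "apply_moves", "data": {"moves": [{"dx": 0.1,"dy": 0.01,"dz": 0.07,"rx": 0,"ry": 0,"rz": 0},{"dx": -0.06,"dy": 0,"dz": 0.08,"rx": 0,"ry": 0,"rz": 0},{"dx": -0.06,"dy": 0,"dz": 0.08,"rx": 0,"ry": 0,"rz": 0},{"dx": -0.04,"dy": 0,"dz": 0.06,"rx": 0,"ry": 0,"rz": 0},{"dx": 0,"dy": 0,"dz": 0,"rx": 0,"ry": 0,"rz": 0},{"dx": 0,"dy": 0,"dz": 0,"rx": 0,"ry": 0,"rz": 0}]}}

```text
time_s: 21.43
ee_pos: [600.7, -71.8, 47.1]
tool_rot: [1.83, -1.885, 0.597]
wrist_force: [0.3, -0.1, -2.9]
finger_gap: 57.3
gripper_force: 54.2
```

```bash
cat > e.py <<'E'
from jm import *
for n in ('wrist','side','wrist'):
    c=shot(n); P=cloud(c); z=P[...,2]; hsv=cv2.cvtColor(c['color'],cv2.COLOR_RGB2HSV); near=(c['z_map']>0)&(abs(P[...,0]-601)<24)&(abs(P[...,1]+20)<70)
    w=(c['z_map']>0)&(hsv[...,1]<60)&(hsv[...,2]>90)
    d=P[near&(z>66)&(z<98)&w]; b=P[near&(z>8)&(z<16)&(hsv[...,1]>60)]
    t=P[near&w&(abs(P[...,1]+58)<20)&(z>66)&(z<98)]
    print(n,'end',np.percentile(d[:,1],99.5).round(1),'base',np.percentile(b[:,1],99).round(1),'top z',np.median(t[:,2]).round(1),'x',np.percentile(P[(z>66)&(z<88)&w&(abs(P[...,1]+50)<25)&(abs(P[...,0]-601)<50)][:,0],[1,99]).round(1))
o=bot.get_obs(); print(o['time_s'],o['ee_pos'].round(1),o['wrist_force'].round(1),o['gripper_force'],o['finger_gap'])
E
python3 e.py
```

```text
wrist end -25.9 base -1.9 top z 77.4 x [573.2 629.7]
side end -32.3 base 0.4 top z 77.8 x [566.1 595.8]
wrist end -25.9 base -1.8 top z 77.6 x [573.4 629.8]
21.5833 [600.8 -71.8  47.4] [ 0.3  0.1 -2.6] 54.20187681913376 57.25755129856724
```

Emit:
{"op": "apply_moves", "data": {"moves": [{"dx": -0.02,"dy": 0,"dz": 0.03,"rx": 0,"ry": 0,"rz": 0},{"dx": -0.02,"dy": 0,"dz": 0.03,"rx": 0,"ry": 0,"rz": 0},{"dx": 0,"dy": 0,"dz": 0,"rx": 0,"ry": 0,"rz": 0},{"dx": 0,"dy": 0,"dz": 0,"rx": 0,"ry": 0,"rz": 0}]}}

```text
time_s: 21.92
ee_pos: [600.9, -72.0, 45.2]
tool_rot: [1.83, -1.885, 0.598]
wrist_force: [1.2, 0.7, -1.0]
finger_gap: 57.1
gripper_force: 54.4
```

Emit:
{"op": "apply_moves", "data": {"moves": [{"dx": -0.015,"dy": 0,"dz": 0.02,"rx": 0,"ry": 0,"rz": 0},{"dx": 0,"dy": 0,"dz": 0,"rx": 0,"ry": 0,"rz": 0},{"dx": 0,"dy": 0,"dz": 0,"rx": 0,"ry": 0,"rz": 0}]}}

```text
time_s: 22.17
ee_pos: [600.9, -72.0, 45.0]
tool_rot: [1.829, -1.885, 0.599]
wrist_force: [-2.0, 2.4, 8.3]
finger_gap: 57.0
gripper_force: 55.3
```

```bash
python3 e.py
```

```text
wrist end -26.0 base -2.5 top z 75.4 x [573.4 631.8]
side end -32.1 base 0.3 top z 75.7 x [566.2 597.2]
wrist end -26.0 base -2.4 top z 75.4 x [573.3 631.9]
22.3167 [600.9 -72.   45. ] [-1.6  2.   9.1] 55.265769213438034 56.872932526143536
```

Emit:
{"op": "apply_moves", "data": {"moves": [{"dx": 0,"dy": 0,"dz": 0,"rx": 0,"ry": 0,"rz": 0},{"dx": 0,"dy": 0,"dz": 0,"rx": 0,"ry": 0,"rz": 0},{"dx": 0,"dy": 0,"dz": 0,"rx": 0,"ry": 0,"rz": 0},{"dx": 0,"dy": 0,"dz": 0,"rx": 0,"ry": 0,"rz": 0}], "jaw": -0.72}}

```text
time_s: 22.65
ee_pos: [600.8, -72.0, 44.3]
tool_rot: [1.83, -1.885, 0.598]
wrist_force: [0.0, 0.1, -0.1]
finger_gap: 73.3
gripper_force: 0.0
```

```bash
python3 e.py
```

```text
wrist end -25.7 base -2.5 top z 75.4 x [573.5 629.4]
side end -32.2 base -2.3 top z 75.6 x [557.9 595.4]
wrist end -25.7 base -2.5 top z 75.4 x [573.5 629.5]
22.8 [600.8 -72.   44.4] [ 0.9 -0.3  0.5] 0.0 73.4576830635875
```

Emit:
{"op": "apply_moves", "data": {"moves": [{"dx": 0,"dy": 0,"dz": -0.3,"rx": 0,"ry": 0,"rz": 0},{"dx": 0,"dy": 0,"dz": -0.5,"rx": 0,"ry": 0,"rz": 0},{"dx": -0.3,"dy": 0,"dz": -0.7,"rx": 0,"ry": 0,"rz": 0},{"dx": -0.5,"dy": 0,"dz": -0.8,"rx": 0,"ry": 0,"rz": 0},{"dx": -0.5,"dy": 0,"dz": -0.8,"rx": 0,"ry": 0,"rz": 0},{"dx": -0.5,"dy": 0,"dz": -0.8,"rx": 0,"ry": 0,"rz": 0},{"dx": -0.5,"dy": 0,"dz": -0.8,"rx": 0,"ry": 0,"rz": 0},{"dx": 0,"dy": 0,"dz": 0,"rx": 0,"ry": 0,"rz": 0}]}}

```text
time_s: 23.47
ee_pos: [604.5, 73.7, 120.3]
tool_rot: [1.839, -1.884, 0.597]
wrist_force: [-0.7, 1.6, -0.1]
finger_gap: 73.6
gripper_force: 0.0
```

```bash
cat > chk.py <<'E'
from jm import *
import sys
for n in sys.argv[1:]:
    c=shot(n); P=cloud(c); z=P[...,2]; hsv=cv2.cvtColor(c['color'],cv2.COLOR_RGB2HSV)
    ok=(c['z_map']>0)&(abs(P[...,0]-600)<60)
    try: rects(c,n)
    except Exception: pass
    try: fit(c,xy=(600,-85),r=110,zr=(64,98))
    except Exception as e: print(e)
    f=P[ok&(z>104)&(z<230)&(P[...,1]<0)&(P[...,1]>-185)&(hsv[...,1]>60)]
    if len(f)>50:
        k=np.polyfit(-f[:,1],f[:,2],1); print(n,'flap slope->angle',-np.arctan(k[0]).round(3),'zmax',np.percentile(f[:,2],99).round(1),'ymax',np.percentile(f[:,1],99).round(1),'x',np.percentile(f[:,0],[1,99]).round(1))
o=bot.get_obs(); print(o['time_s'],o['ee_pos'].round(1),o['joint_pos'].round(2)); print(Ro.from_rotvec(o['tool_rot']).as_matrix().round(3))
E
python3 chk.py wrist scene side
```

```text
wrist base 18987 [ 599.1 -119.2] [250.3 150.5] 88.71 ymax 5.6 z 11.5 x [524.5 674.6]
wrist bed 23 [621.3 -25.4] [ 1.1 16.3] 88.2 ymax -24.7 z 62.8 x [613.2 629.3]
[ 285   18   78  155 9946] z [67.4 75.1 75.6 76.2 84. ]
 rect ((600.2926635742188, -94.44950103759766), (141.00404357910156, 56.39804458618164), 88.83565521240234)
 slope [ 0.    -0.002] z0 75.5 inl 0.82 planerect ((600.2933959960938, -94.45695495605469), (141.05955505371094, 56.35551452636719), 88.90880584716797)
 N [-0.001  0.003  1.   ] inl 0.82 rect [0.8 3.6] [141.   56.4] 65.4 centre [600.3 -94.4  75.5] e [ 0.918  0.397 -0.   ] f [-0.397  0.918 -0.004]
wrist flap slope->angle -0.765 zmax 168.7 ymax -61.8 x [575.3 625.2]
scene base 4188 [ 600.6 -120.5] [251.7 151.5] 88.72 ymax 4.5 z 13.0 x [527.8 677. ]
scene bed 13 [ 660.9 -200.7] [ 3.3 18. ] 5.36 ymax -191.7 z 61.2 x [658.6 662.3]
[ 223  243   78   42 1335] z [67.3 75.6 77.  78.4 86.7]
 rect ((602.681884765625, -98.20877838134766), (147.0779266357422, 57.62579345703125), 89.0448989868164)
 slope [-0.006  0.005] z0 76.8 inl 0.72 planerect ((602.7178344726562, -98.12077
[... 417 characters left out ...]
x -223.6 z 59.6 x [656.5 658.4]
[360 238  33  55 436] z [64.4 72.8 75.1 76.8 85.4]
 rect ((581.21240234375, -94.44935607910156), (131.0054168701172, 25.735822677612305), 86.6354751586914)
 slope [0.097 0.017] z0 75.1 inl 0.58 planerect ((578.6475219726562, -89.61210632324219), (117.43036651611328, 23.307933807373047), 83.73444366455078)
 N [-0.05  -0.007  0.999] inl 0.51 rect [-12.1   0.4] [ 25.4 119.8] 78.0 centre [580.6 -88.5  75.4] e [-0.131  0.991  0.   ] f [-0.99  -0.131 -0.05 ]
side flap slope->angle 0.587 zmax 200.1 ymax -56.5 x [552.9 644.4]
23.6167 [604.8  67.4 118.4] [-0.08  1.19 -1.02  1.25  1.26  1.79  1.97]
[[-0.024 -1.    -0.015]
 [-0.808  0.029 -0.589]
 [ 0.589 -0.002 -0.808]]
```

The dish is seated: within about 1 mm along and across by the wrist view, level, and the flap open at 0.58. For the press I shut the jaws, rise, and come over the flap's free edge with the same lean. The back corner of the fingertips is about (0.7, 24, 14.5) from the TCP.

Emit:
{"op": "apply_moves", "data": {"moves": [{"dx": 0.6,"dy": 0,"dz": -0.45,"rx": 0,"ry": 0,"rz": 0},{"dx": 0.6,"dy": 0,"dz": -0.45,"rx": 0,"ry": 0,"rz": 0},{"dx": 0.6,"dy": 0,"dz": -0.45,"rx": 0,"ry": 0,"rz": 0},{"dx": 0.6,"dy": 0,"dz": -0.45,"rx": 0,"ry": 0,"rz": 0},{"dx": 0,"dy": 0,"dz": 0,"rx": 0,"ry": 0,"rz": 0},{"dx": 0,"dy": 0,"dz": 0,"rx": 0,"ry": 0,"rz": 0},{"dx": 0,"dy": 0,"dz": 0,"rx": 0,"ry": 0,"rz": 0}], "jaw": 1, "squeeze": 40}}

```text
time_s: 24.2
ee_pos: [603.8, 40.0, 203.3]
tool_rot: [1.829, -1.885, 0.597]
wrist_force: [-0.5, -0.8, 0.0]
finger_gap: -0.0
gripper_force: 0.0
```

```bash
python3 - <<'E'
from pl import *
c=shot('wrist'); o=bot.get_obs(); R0=Ro.from_rotvec(o['tool_rot']).as_matrix(); T=(cloud(c)-o['ee_pos'])@R0
m=(c['z_map']>0)&(abs(T[...,0])<16)&(abs(T[...,1])<16)&(T[...,2]>-70)&(T[...,2]<0)
print('tip z',np.percentile(T[m][:,2],[50,95,99,99.9]).round(1),'x',np.percentile(T[m&(T[...,2]>-40)][:,0],[1,50,99]).round(1),'y',np.percentile(T[m&(T[...,2]>-40)][:,1],[1,99]).round(1))
R=np.load('Rj.npy'); k=np.array([.7,24.2,14.5]); C=np.array([600.2,-64,215])-k
plan(C,R,'hover'); print(o['joint_pos'].round(2),o['finger_gap'],C)
E
```

```text
tip z [-54.  -31.3 -27.8 -25.9] x [ 5.3  9.7 10.7] y [-12.7  13.6]
hover at [603.7  40.1 203. ] t 24.25 shift now [3.41 0.01 2.59] turn [ 0.04 -0.02 -0.06] shift after turn [3.41 0.05 2.58]
[-0.03  1.07 -1.05  1.23  1.21  1.87  2.08] 0.27060821858727513 [599.5 -88.2 200.5]
```

Emit:
{"op": "apply_moves", "data": {"moves": [{"dx": 0.57,"dy": 0,"dz": 0.42,"rx": 0,"ry": 0,"rz": 0},{"dx": 0.57,"dy": 0,"dz": 0.42,"rx": 0,"ry": 0,"rz": 0},{"dx": 0.57,"dy": 0,"dz": 0.42,"rx": 0,"ry": 0,"rz": 0},{"dx": 0.57,"dy": 0,"dz": 0.42,"rx": 0,"ry": 0,"rz": 0},{"dx": 0.57,"dy": 0,"dz": 0.42,"rx": 0,"ry": 0,"rz": 0},{"dx": 0.57,"dy": 0,"dz": 0.42,"rx": 0,"ry": 0,"rz": 0},{"dx": 0,"dy": 0,"dz": 0,"rx": 0,"ry": 0,"rz": 0}]}}

```text
time_s: 24.83
ee_pos: [599.6, -91.2, 202.4]
tool_rot: [1.824, -1.887, 0.597]
wrist_force: [-0.3, -1.0, 0.4]
finger_gap: 0.3
gripper_force: 0.0
```

```bash
cat > arc.py <<'E'
from pl import *
# tip corner targets along the press arc
R=np.load('Rj.npy'); k=np.array([.7,24.2,14.5])
def tgt(th,up=0): 
    jx=100-165*np.cos(th)+4*np.sin(th); z=98+165*np.sin(th)+4*np.cos(th)+up
    return np.array([599.5-.0213*jx,-99.8-jx,z])-k
if __name__=='__main__':
    for th in (.585,.45,.3,.15,.01): plan(tgt(th),R,str(th))
    o=bot.get_obs(); print(o['joint_pos'].round(2),o['wrist_force'].round(1))
    L=[tgt(t) for t in np.linspace(.585,.01,9)]; R0=Ro.from_rotvec(o['tool_rot']).as_matrix()
    print((np.diff(L,axis=0)@R0/30).round(2).tolist())
E
python3 arc.py
```

```text
0.585 at [599.6 -91.2 202.4] t 24.83 shift now [-0.55  0.    0.61] turn [ 0.06 -0.04 -0.09] shift after turn [-0.55  0.    0.61]
0.45 at [599.6 -91.2 202.4] t 24.83 shift now [-1.24  0.01  0.89] turn [ 0.06 -0.04 -0.09] shift after turn [-1.23  0.    0.9 ]
0.3 at [599.6 -91.2 202.4] t 24.83 shift now [-1.94  0.01  1.32] turn [ 0.06 -0.04 -0.09] shift after turn [-1.94  0.    1.32]
0.15 at [599.6 -91.2 202.4] t 24.83 shift now [-2.58  0.02  1.84] turn [ 0.06 -0.04 -0.09] shift after turn [-2.57  0.    1.85]
0.01 at [599.6 -91.2 202.4] t 24.83 shift now [-3.1   0.02  2.41] turn [ 0.06 -0.04 -0.09] shift after turn [-3.09  0.    2.42]
[ 0.21  1.03 -1.06  1.4   1.26  1.77  2.15] [-0.3 -1.   0.4]
[[-0.37, 0.0, 0.14], [-0.36, 0.0, 0.17], [-0.35, 0.0, 0.19], [-0.33, 0.0, 0.22], [-0.31, 0.0, 0.24], [-0.3, 0.0, 0.26], [-0.28, 0.0, 0.28], [-0.26, 0.0, 0.3]]
```

Emit:
{"op": "apply_moves", "data": {"moves": [{"dx": -0.28,"dy": 0,"dz": 0.3,"rx": 0,"ry": 0,"rz": 0},{"dx": -0.27,"dy": 0,"dz": 0.3,"rx": 0,"ry": 0,"rz": 0},{"dx": -0.24,"dy": 0,"dz": 0.1,"rx": 0,"ry": 0,"rz": 0},{"dx": -0.24,"dy": 0,"dz": 0.1,"rx": 0,"ry": 0,"rz": 0},{"dx": -0.23,"dy": 0,"dz": 0.12,"rx": 0,"ry": 0,"rz": 0},{"dx": -0.23,"dy": 0,"dz": 0.12,"rx": 0,"ry": 0,"rz": 0},{"dx": -0.23,"dy": 0,"dz": 0.14,"rx": 0,"ry": 0,"rz": 0},{"dx": -0.22,"dy": 0,"dz": 0.14,"rx": 0,"ry": 0,"rz": 0}]}}

```text
time_s: 25.5
ee_pos: [600.9, -63.0, 136.2]
tool_rot: [1.829, -1.885, 0.598]
wrist_force: [-1.3, -3.6, 3.2]
finger_gap: -0.2
gripper_force: 2.1
```

```bash
cat > fl.py <<'E'
from arc import *
import sys
for n in ('scene','side'):
    c=shot(n); P=cloud(c); z=P[...,2]; hsv=cv2.cvtColor(c['color'],cv2.COLOR_RGB2HSV)
    f=P[(c['z_map']>0)&(abs(P[...,0]-600)<43)&(z>99)&(z<230)&(P[...,1]<-22)&(P[...,1]>-180)&(hsv[...,1]>80)&(hsv[...,2]>70)]
    if len(f)>50:
        k=np.polyfit(-f[:,1],f[:,2],1)
        for _ in range(4): g=abs(f[:,2]-np.polyval(k,-f[:,1]))<3; k=np.polyfit(-f[g][:,1],f[g][:,2],1)
        print(n,len(f),'angle',-np.arctan(k[0]).round(3),'ymax',np.percentile(f[g][:,1],99).round(1),'z at hinge',np.polyval(k,200).round(1))
o=bot.get_obs(); print(o['time_s'],o['ee_pos'].round(1),o['wrist_force'].round(1),o['joint_pos'].round(2))
for th in (.15,.05,.01,0): plan(tgt(th),R,str(th))
E
python3 fl.py
```

```text
scene 2078 angle 0.289 ymax -36.5 z at hinge 103.5
side 2731 angle 0.279 ymax -34.0 z at hinge 102.6
25.6 [600.9 -62.8 135.7] [-0.5 -2.5  3.2] [ 0.16  1.13 -1.03  1.43  1.3   1.72  2.04]
0.15 at [600.9 -62.8 135.7] t 25.6 shift now [-0.5   0.03  0.61] turn [ 0.03 -0.02 -0.05] shift after turn [-0.5   0.03  0.61]
0.05 at [600.9 -62.8 135.7] t 25.6 shift now [-0.88  0.03  1.01] turn [ 0.03 -0.02 -0.05] shift after turn [-0.87  0.03  1.01]
0.01 at [600.9 -62.8 135.7] t 25.6 shift now [-1.01  0.03  1.18] turn [ 0.03 -0.02 -0.05] shift after turn [-1.01  0.03  1.18]
0 at [600.9 -62.8 135.7] t 25.6 shift now [-1.05  0.03  1.22] turn [ 0.03 -0.02 -0.05] shift after turn [-1.05  0.03  1.22]
```

Emit:
{"op": "apply_moves", "data": {"moves": [{"dx": -0.15,"dy": 0,"dz": 0.17,"rx": 0,"ry": 0,"rz": 0},{"dx": -0.15,"dy": 0,"dz": 0.17,"rx": 0,"ry": 0,"rz": 0},{"dx": -0.15,"dy": 0,"dz": 0.17,"rx": 0,"ry": 0,"rz": 0},{"dx": -0.15,"dy": 0,"dz": 0.17,"rx": 0,"ry": 0,"rz": 0},{"dx": -0.14,"dy": 0,"dz": 0.17,"rx": 0,"ry": 0,"rz": 0},{"dx": -0.14,"dy": 0,"dz": 0.16,"rx": 0,"ry": 0,"rz": 0},{"dx": 0,"dy": 0,"dz": 0,"rx": 0,"ry": 0,"rz": 0}]}}

```text
time_s: 26.18
ee_pos: [601.3, -59.0, 96.2]
tool_rot: [1.831, -1.886, 0.597]
wrist_force: [1.1, 4.0, 5.5]
finger_gap: -0.1
gripper_force: 3.0
```

```bash
python3 fl.py
```

```text
scene 2371 angle 0.045 ymax -32.5 z at hinge 103.4
side 2319 angle 0.05 ymax -26.7 z at hinge 101.7
26.2833 [601.4 -59.   97.1] [0.1 3.7 6. ] [ 0.15  1.18 -1.01  1.45  1.34  1.68  1.99]
0.15 at [601.4 -59.   97.1] t 26.28 shift now [ 0.36  0.04 -0.36] turn [ 0.02 -0.   -0.06] shift after turn [ 0.36  0.04 -0.36]
0.05 at [601.4 -59.   97.1] t 26.28 shift now [-0.02  0.04  0.04] turn [ 0.02 -0.   -0.06] shift after turn [-0.02  0.04  0.04]
0.01 at [601.4 -59.   97.1] t 26.28 shift now [-0.15  0.04  0.21] turn [ 0.02 -0.   -0.06] shift after turn [-0.15  0.04  0.21]
0 at [601.4 -59.   97.1] t 26.28 shift now [-0.19  0.04  0.26] turn [ 0.02 -0.   -0.06] shift after turn [-0.19  0.04  0.26]
```

Emit:
{"op": "apply_moves", "data": {"moves": [{"dx": -0.04,"dy": 0,"dz": 0.055,"rx": 0,"ry": 0,"rz": 0},{"dx": -0.04,"dy": 0,"dz": 0.055,"rx": 0,"ry": 0,"rz": 0},{"dx": -0.03,"dy": 0,"dz": 0.04,"rx": 0,"ry": 0,"rz": 0},{"dx": 0,"dy": 0,"dz": 0,"rx": 0,"ry": 0,"rz": 0},{"dx": 0,"dy": 0,"dz": 0,"rx": 0,"ry": 0,"rz": 0}]}}

```text
time_s: 26.7
ee_pos: [601.4, -58.9, 91.7]
tool_rot: [1.831, -1.886, 0.597]
wrist_force: [-0.3, 5.1, 7.0]
finger_gap: 0.2
gripper_force: 3.2
```

```bash
python3 fl.py
```

```text
scene 2412 angle 0.018 ymax -33.5 z at hinge 103.2
side 2250 angle 0.019 ymax -25.7 z at hinge 101.5
26.8 [601.5 -58.9  91.8] [-0.3  4.8  6.3] [ 0.15  1.19 -1.01  1.45  1.34  1.68  1.99]
0.15 at [601.5 -58.9  91.8] t 26.8 shift now [ 0.47  0.04 -0.5 ] turn [ 0.02 -0.   -0.07] shift after turn [ 0.47  0.04 -0.5 ]
0.05 at [601.5 -58.9  91.8] t 26.8 shift now [ 0.09  0.04 -0.1 ] turn [ 0.02 -0.   -0.07] shift after turn [ 0.09  0.04 -0.1 ]
0.01 at [601.5 -58.9  91.8] t 26.8 shift now [-0.05  0.04  0.07] turn [ 0.02 -0.   -0.07] shift after turn [-0.05  0.04  0.07]
0 at [601.5 -58.9  91.8] t 26.8 shift now [-0.08  0.04  0.12] turn [ 0.02 -0.   -0.07] shift after turn [-0.08  0.04  0.12]
```

Emit:
{"op": "apply_moves", "data": {"moves": [{"dx": -0.02,"dy": 0,"dz": 0.027,"rx": 0,"ry": 0,"rz": 0},{"dx": 0,"dy": 0,"dz": 0,"rx": 0,"ry": 0,"rz": 0},{"dx": -0.015,"dy": 0,"dz": 0.02,"rx": 0,"ry": 0,"rz": 0},{"dx": 0,"dy": 0,"dz": 0,"rx": 0,"ry": 0,"rz": 0},{"dx": 0,"dy": 0,"dz": 0,"rx": 0,"ry": 0,"rz": 0}]}}

```text
time_s: 27.22
ee_pos: [601.5, -58.9, 90.1]
tool_rot: [1.831, -1.886, 0.598]
wrist_force: [-0.0, 5.3, 7.4]
finger_gap: 0.1
gripper_force: 4.1
```

Emit:
{"op": "apply_moves", "data": {"moves": [{"dx": -0.015,"dy": 0,"dz": 0.02,"rx": 0,"ry": 0,"rz": 0},{"dx": 0,"dy": 0,"dz": 0,"rx": 0,"ry": 0,"rz": 0},{"dx": 0,"dy": 0,"dz": 0,"rx": 0,"ry": 0,"rz": 0}]}}

```text
time_s: 27.47
ee_pos: [601.5, -58.8, 89.8]
tool_rot: [1.831, -1.886, 0.598]
wrist_force: [-2.5, 5.6, 14.1]
finger_gap: -0.0
gripper_force: 7.1
```

```bash
python3 fl.py | head -3
```

```text
scene 2416 angle 0.007 ymax -31.5 z at hinge 103.3
side 2194 angle 0.007 ymax -25.9 z at hinge 101.7
27.5667 [601.5 -58.8  89.8] [-2.3  6.  14.4] [ 0.14  1.19 -1.01  1.45  1.35  1.68  1.99]
```

The stamp is on the dish: 14 N, angle 0.007. I'll hold for about 1.5 s in all.

Emit:
{"op": "apply_moves", "data": {"moves": [{"dx": 0,"dy": 0,"dz": 0,"rx": 0,"ry": 0,"rz": 0},{"dx": 0,"dy": 0,"dz": 0,"rx": 0,"ry": 0,"rz": 0},{"dx": 0,"dy": 0,"dz": 0,"rx": 0,"ry": 0,"rz": 0},{"dx": 0,"dy": 0,"dz": 0,"rx": 0,"ry": 0,"rz": 0},{"dx": 0,"dy": 0,"dz": 0,"rx": 0,"ry": 0,"rz": 0},{"dx": 0,"dy": 0,"dz": 0,"rx": 0,"ry": 0,"rz": 0},{"dx": 0,"dy": 0,"dz": 0,"rx": 0,"ry": 0,"rz": 0},{"dx": 0,"dy": 0,"dz": 0,"rx": 0,"ry": 0,"rz": 0}]}}

```text
time_s: 28.23
ee_pos: [601.5, -58.8, 89.8]
tool_rot: [1.831, -1.886, 0.598]
wrist_force: [-3.2, 5.5, 14.1]
finger_gap: 0.1
gripper_force: 7.1
```

Emit:
{"op": "apply_moves", "data": {"moves": [{"dx": 0,"dy": 0,"dz": 0,"rx": 0,"ry": 0,"rz": 0},{"dx": 0,"dy": 0,"dz": 0,"rx": 0,"ry": 0,"rz": 0},{"dx": 0,"dy": 0,"dz": 0,"rx": 0,"ry": 0,"rz": 0},{"dx": 0,"dy": 0,"dz": 0,"rx": 0,"ry": 0,"rz": 0},{"dx": 0,"dy": 0,"dz": 0,"rx": 0,"ry": 0,"rz": 0},{"dx": 0,"dy": 0,"dz": 0,"rx": 0,"ry": 0,"rz": 0},{"dx": 0,"dy": 0,"dz": 0,"rx": 0,"ry": 0,"rz": 0},{"dx": 0,"dy": 0,"dz": 0,"rx": 0,"ry": 0,"rz": 0}]}}

```text
time_s: 28.9
ee_pos: [601.5, -58.8, 89.8]
tool_rot: [1.831, -1.886, 0.598]
wrist_force: [-2.5, 5.7, 13.2]
finger_gap: 0.1
gripper_force: 7.1
```

```bash
python3 fl.py | head -3
```

```text
scene 2415 angle 0.008 ymax -32.8 z at hinge 103.1
side 2210 angle 0.006 ymax -26.5 z at hinge 101.8
29.0 [601.5 -58.8  89.8] [-2.9  6.5 14.8] [ 0.14  1.19 -1.01  1.45  1.35  1.68  1.99]
```

Emit:
{"op": "apply_moves", "data": {"moves": [{"dx": 0.13,"dy": 0,"dz": -0.15,"rx": 0,"ry": 0,"rz": 0},{"dx": 0.13,"dy": 0,"dz": -0.15,"rx": 0,"ry": 0,"rz": 0},{"dx": 0.28,"dy": 0,"dz": -0.29,"rx": 0,"ry": 0,"rz": 0},{"dx": 0.3,"dy": 0,"dz": -0.27,"rx": 0,"ry": 0,"rz": 0},{"dx": 0.31,"dy": 0,"dz": -0.25,"rx": 0,"ry": 0,"rz": 0},{"dx": 0.33,"dy": 0,"dz": -0.22,"rx": 0,"ry": 0,"rz": 0},{"dx": 0.35,"dy": 0,"dz": -0.2,"rx": 0,"ry": 0,"rz": 0},{"dx": 0.36,"dy": 0,"dz": -0.17,"rx": 0,"ry": 0,"rz": 0}]}}

```text
time_s: 29.67
ee_pos: [600.2, -83.4, 169.7]
tool_rot: [1.83, -1.885, 0.598]
wrist_force: [-0.4, -0.8, 0.5]
finger_gap: -0.0
gripper_force: 0.0
```

Emit:
{"op": "apply_moves", "data": {"moves": [{"dx": 0.37,"dy": 0,"dz": -0.2,"rx": 0,"ry": 0,"rz": 0},{"dx": 0.3,"dy": 0,"dz": -0.5,"rx": 0,"ry": 0,"rz": 0},{"dx": 0.3,"dy": 0,"dz": -0.6,"rx": 0,"ry": 0,"rz": 0},{"dx": 0.2,"dy": 0,"dz": -0.8,"rx": 0,"ry": 0,"rz": 0},{"dx": 0,"dy": 0,"dz": -0.9,"rx": 0,"ry": 0,"rz": 0},{"dx": -0.3,"dy": 0,"dz": -0.9,"rx": 0,"ry": 0,"rz": 0},{"dx": -0.3,"dy": 0,"dz": -0.9,"rx": 0,"ry": 0,"rz": 0},{"dx": 0,"dy": 0,"dz": 0,"rx": 0,"ry": 0,"rz": 0}]}}

```text
time_s: 30.33
ee_pos: [602.2, -6.7, 298.4]
tool_rot: [1.837, -1.885, 0.599]
wrist_force: [-0.8, 0.5, -0.7]
finger_gap: 0.2
gripper_force: 0.0
```

```bash
python3 chk.py wrist scene side | grep -v slope\ \\[
```

```text
wrist base 1793 [547.2 -42.6] [96.4 42.2] 88.79 ymax 5.7 z 11.3 x [526.1 567.4]
wrist bed 6 [ 536.7 -188.7] [3.3 0.3] 25.54 ymax -188.0 z 60.7 x [535.3 538.2]
[ 300  266   49   37 1356] z [73.5 74.9 75.5 76.2 84.3]
 rect ((601.2776489257812, -49.107177734375), (44.8524169921875, 55.50030517578125), 88.60488891601562)
 N [-0.002 -0.005  1.   ] inl 0.88 rect [ 2.4 -5.7] [55.5 44.9] 20.8 centre [601.3 -49.1  75.4] e [-0.925  0.379  0.   ] f [-0.379 -0.925 -0.005]
wrist flap slope->angle 0.535 zmax 193.7 ymax -44.8 x [554.8 644.6]
scene base 4147 [ 600.2 -120.1] [250.5 151.9] 88.8 ymax 4.8 z 13.1 x [528.5 676.8]
scene bed 30 [ 660.  -200.7] [10.3 25.6] 28.82 ymax -190.0 z 60.7 x [649.5 662.3]
[ 224  245   77   40 1265] z [66.9 75.8 77.1 78.7 87. ]
 rect ((602.5841674804688, -98.59040069580078), (148.4674530029297, 57.32176208496094), 88.9347915649414)
 N [ 0.015 -0.004  1.   ] inl 0.6 rect [18.  -1.2] [148.4  57.2] 15.3 centre [602.4 -98.5  77.2] e [-0.285 -0.959  0.   ] f [ 0.958 -0.285 -0.015]
scene flap slope->angle 0.536 zmax 195.8 ymax -45.4 x [555.9 647.1]
side base 3723 [ 599.2 -123.5] [252.1 151.1] 88.67 ymax 0.2 z 11.6 x [523.  669.2]
side bed 5 [ 656.2 -224.8] [5.5 1.5] 26.12 ymax -223.7 z 59.6 x [653.6 659. ]
[360 239  32  53 400] z [64.9 72.8 74.9 76.6 85.5]
 rect ((582.0912475585938, -92.78659057617188), (128.80538940429688, 22.912073135375977), 89.12995147705078)
 N [-0.05  -0.022  0.999] inl 0.51 rect [-14.    2.3] [ 22.2 124.6] 65.4 centre [582.  -90.5  75.2] e [-0.398  0.918  0.   ] f [-0.916 -0.397 -0.054]
side flap slope->angle 0.542 zmax 193.3 ymax -52.2 x [553.  644.3]
30.4833 [602.2 -11.9 295.4] [ 0.05  0.94 -1.06  1.19  1.18  1.93  2.25]
[[-0.024 -1.    -0.016]
 [-0.808  0.029 -0.589]
 [ 0.589 -0.001 -0.808]]
```

The flap has sprung open to 0.54 and the dish is in place. Handing in.

```bash
python3 -c "
from workcell import bot
print(bot.finish_job())"
```

```text
the job is handed in; nothing more can be done
None
```

I seated the dish on the bed, held the flap level on it for over a second, and it sprang open to about 0.54 rad with the dish still in place. I handed the job in at about 30 s and saw no verdict. My first grasp knocked the dish off its stand, because the fingertips really sit about 43 mm farther back than stated, so I picked it up again from the table. I did not re-measure the bystanders at the end.

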